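Close a gasketed parts case: lid home, four latches in cross order

TASK

Close up the blue parts case: push its lid fully home by the white pad, then snap the four orange latches down over the rim one after another, crosswise: after the first latch do the one at the diagonally opposite corner, then the other two, so that the gasket seats evenly. The rim is warped and the plastic cracks easily, so feel for each snap, press no harder than needed (never above 25 N), and leave the tape roll, the marker and the caster where they are.

Things in the scene. Friction and masses are not known exactly. Their poses are not given: they have to be found in the camera images.
- case: blue plastic case, fixed; tub 132 mm (its x) by 132 mm (its y), 62 mm high; origin at the centre of its underside, z up. Latch hinges run along x at y = +58 and -58 mm, centred at x = +38 and -38 mm, 74 mm above the underside when the lid is home. More than 25 N from the robot cracks it
- lid (a joint): grey lid, sliding straight up and down in the case on a tight rubber gasket: how far it stands proud of home (m), 0 = fully home; it starts 5 to 10 mm proud. Friction of about 6 N; it stays where it is left and stops hard at 0
- lid_pad (a point): centre of the top of the white round rubber push pad (44 mm across) in the middle of the lid; 82 mm above the bench when the lid is home; the pad itself gives about 1 mm per 4 N; axes as the case
- latch_1 (a joint): orange flap latch at the +x, +y corner of the lid (case frame), opposite latch_3. Angle above level (rad): 0.4 to 0.72, springy, when open; snapped shut it rests between -0.22 and +0.2. Its lip rides over a springy bead on the rim (resistance peaks at 5 to 11 N), snaps past, and stops firmly on the rim about 4 mm lower; let go before the snap, it springs open again
- latch_1_pad (a point): point on top of latch_1's flap, 40 mm out from the hinge; its x runs outward to the free end (10 mm further), z is normal to the flap. Flap 42 mm wide, 5 mm thick. Press here or a little further out, straight down, with shut fingertips. The rim here is warped by up to 8 mm up or down, unseen, so the height where it snaps and stops must be felt
- latch_2 (a joint): orange flap latch at the -x, +y corner of the lid (case frame), opposite latch_4. Angle above level (rad): 0.4 to 0.72, springy, when open; snapped shut it rests between -0.22 and +0.2. Its lip rides over a springy bead on the rim (resistance peaks at 5 to 11 N), snaps past, and stops firmly on the rim about 4 mm lower; let go before the snap, it springs open again
- latch_2_pad (a point): point on top of latch_2's flap, 40 mm out from the hinge; its x runs outward to the free end (10 mm further), z is normal to the flap. Flap 42 mm wide, 5 mm thick. Press here or a little further out, straight down, with shut fingertips. The rim here is warped by up to 8 mm up or down, unseen, so the height where it snaps and stops must be felt
- latch_3 (a joint): orange flap latch at the -x, -y corner of the lid (case frame), opposite latch_1. Angle above level (rad): 0.4 to 0.72, springy, when open; snapped shut it rests between -0.22 and +0.2. Its lip rides over a springy bead on the rim (resistance peaks at 5 to 11 N), snaps past, and stops firmly on the rim about 4 mm lower; let go before the snap, it springs open again
- latch_3_pad (a point): point on top of latch_3's flap, 40 mm out from the hinge; its x runs outward to the free end (10 mm further), z is normal to the flap. Flap 42 mm wide, 5 mm thick. Press here or a little further out, straight down, with shut fingertips. The rim here is warped by up to 8 mm up or down, unseen, so the height where it snaps and stops must be felt
- latch_4 (a joint): orange flap latch at the +x, -y corner of the lid (case frame), opposite latch_2. Angle above level (rad): 0.4 to 0.72, springy, when open; snapped shut it rests between -0.22 and +0.2. Its lip rides over a springy bead on the rim (resistance peaks at 5 to 11 N), snaps past, and stops firmly on the rim about 4 mm lower; let go before the snap, it springs open again
- latch_4_pad (a point): point on top of latch_4's flap, 40 mm out from the hinge; its x runs outward to the free end (10 mm further), z is normal to the flap. Flap 42 mm wide, 5 mm thick. Press here or a little further out, straight down, with shut fingertips. The rim here is warped by up to 8 mm up or down, unseen, so the height where it snaps and stops must be felt
- tape_black: roll of black tape lying flat, 66 mm across, 18 mm high; origin at the centre of its underside; leave alone
- marker: red and white marker pen lying, 135 x 17 x 16 mm; origin at the centre of its underside; leave alone
- caster_2: small black caster, 52 x 33 x 22 mm; origin at the centre of its underside; leave alone

How it is judged:
By the outcome, as a careful person would: the job done as asked, in the order asked, and still so for the second after the job is handed in, with the robot touching nothing.
It also fails if it takes over 72 s, if anything falls off the work surface, if the arm or the gripper's body presses on something with over 40 N, if the wrist force passes 120 N, or if a joint passes its speed limit or range.

ROBOT

A 7-joint arm with a two-finger parallel gripper is mounted at the origin on a cart in front of the work surface, level with it; the furniture and walls round the work are solid. World frame = base frame: x ahead of the robot, y to its left, z up, the work surface at z = 0. Lengths are in m, angles in rad, forces in N, time in s.
With the tool pointing down it reaches from about 0.425 to 0.825 m from the base axis. Payload 3.6 kg.
Tool frame: the origin (TCP) lies midway between the tips of the shut fingers; the grasp point (between the pads) lies 19 mm behind it; z points along the fingers, y is the line along which they close (so a half turn about z gives the same grasp; the last joint's range is limited). The gripper opens to 93 mm and grips with 3 to 60 N. Pads are 15 mm wide; open, the fingers measure 128 mm over their backs; the gripper's body (75 mm by 188 mm) begins 65 mm behind the grasp point.
Start: joints at [-1.254, 0.615, -0.013, 1.423, 0.008, 1.103, -0.04], TCP at [0.219, 0.612, 0.219] pointing down, gripper open.
Joint ranges: [-3.12, 3.12], [-0.3, 2.06], [-1.34, 1.32], [0.26, 2.42], [-1.36, 4.5], [0.01, 1.98], [-2.84, 2.84]. Speed limits (rad/s): [2.79, 2.79, 3.14, 3.14, 3.14, 3.14, 3.14].

INTERFACE

Orientations are given as [roll, pitch, yaw] about the fixed x, y, z axes, in that order (R = Rz(yaw) Ry(pitch) Rx(roll)).
In Python, from workcell import bot, read_camera, camera_model, order gives the robot as it stands.
- The arm moves only by the tool send_rows, never from a script. Its argument "series" is a list of rows, each an object with "travel": the shift along the tool's x, y, z normalised to -1 to 1, where 1 is 0.25 m, a list of three; "turn": the turn, a rotation vector about the tool's x, y, z normalised to -1 to 1, where 1 is 60 degrees, a list of three. A call has 1 to 20 rows; each row shifts and turns the commanded pose from where the row before left it, along the tool's axes as they then stand; what a row does not reach is not made up. A row lasts 1/12 s, in which the tool goes at most 41.7 mm and 7.16 degrees, less where a joint would pass 70% of its speed; a pose out of reach is approached as far as the arm can. A call with a number of a shift or a turn outside -1 to 1 is refused whole. A call with a gripper value outside its range is refused whole. "jaw" is the closure in counts, from 0 (fully open) to 255 (shut), set as the call begins (left out, the last holds). The fingers move at their own pace and stop on an object; "force" is the grip in N (left out, the last holds). Time passes only in rows, so rows that do not move let the fingers close. It gives the time, the measured TCP pose, the force, the opening and the grip force at its end, in the units of the state.
- bot.observe(): the state, without advancing time (a new reading comes with each control period).
- read_camera(name): name is "side" or "top"; returns the picture (400x640x3 uint8, blue, green, red); there is no depth.
- camera_model(name): a dict with "K" (3x3 intrinsics, pixels), "R" (3x3) and "t" (3): a world point X has camera coordinates R X + t. Camera axes: x right, y down, z forward; pixel columns grow to the right and rows downward; lengths in m; the calibration is good to about 2 mm. A picture is of the moment at which its call begins. camera_model takes no time and is no camera call.
- order.hand_in(): hands the job in; it is judged then, once.
The state is a dict: "time_s": time; "joint_pos": joint angles; "dq": joint speeds; "joint_efforts": joint torques, N m; "tool_pos": TCP position; "orientation": TCP orientation; "contact_force": force on the tool from outside, world axes, zero at the start; "torque": the same for the moment, N m; "opening": finger opening in m; "grip_force": force on a finger pad.
Only numpy, scipy, OpenCV 4.12 (cv2) and the standard library are available. Lean on these libraries where they do the work, as an engineer would, in place of code of your own. Each camera call takes 0.05 s, during which the arm holds its last target. There are 200 camera calls.

## Working session

There is one attempt and no reset: what is moved stays moved. The work goes in short steps, Python scripts to look and compute and a tool call to move; the robot and the scene stay as the last step left them, time stands still between calls to the robot, and variables do not carry over. Pictures are saved under pics/ and viewed, at most 10 in all, crops included, and the job is handed in when it is done.

Besides the shell and the picture viewer there is one more tool, called after ">>>" as a command line: name --argument value ..., lists and objects as JSON in quotes. send_rows: Moves the arm, as the interface text tells. Scaled input: -1 to 1 covers 0.25 m each way for a shift and 60 degrees each way for a turn. Its arguments: {"type":"object","properties":{"series":{"type":"array","items":{"type":"object","properties":{"travel":{"type":"array","items":{"type":"number"}},"turn":{"type":"array","items":{"type":"number"}}}}},"jaw":{"type":"number"},"force":{"type":"number"}},"required":["series"]}

```bash
mkdir -p pics
python3 - <<'E'
from workcell import bot, read_camera, camera_model
import cv2
for n in("top","side"):
    cv2.imwrite(f"pics/{n}0.png",read_camera(n)); m=camera_model(n); print(n,m)
print(bot.observe())
E
```

```text
top {'K': array([[380.1762977 ,   0.        , 310.08653324],
       [  0.        , 380.1762977 , 195.53279619],
       [  0.        ,   0.        ,   1.        ]]), 'R': array([[-0.02469019, -0.99899544, -0.03739653],
       [-0.99306099,  0.02881163, -0.11401646],
       [ 0.11497938,  0.03432195, -0.99277477]]), 't': array([-0.28908636,  0.51301329,  0.88852157])}
side {'K': array([[469.45585979,   0.        , 320.29839389],
       [  0.        , 469.45585979, 196.26183579],
       [  0.        ,   0.        ,   1.        ]]), 'R': array([[ 0.95774156, -0.28717484, -0.0161773 ],
       [-0.16091549, -0.48834504, -0.85768603],
       [ 0.23840575,  0.82404474, -0.51391922]]), 't': array([-0.57799597, -0.00791585,  1.03998275])}
{'time_s': 0.1, 'joint_pos': array([-1.25351262,  0.61579952, -0.01263811,  1.42475249,  0.00812588,
        1.10337087, -0.04039934]), 'dq': array([-0.00118375, -0.00079344, -0.00112286, -0.0032333 , -0.00046119,
       -0.00136991, -0.00239978]), 'joint_efforts': array([ 1.37527004e-03, -4.60046017e+01,  2.09922963e-01, -1.66247052e+01,
       -6.12619822e-02,  1.70457596e-02,  9.23469702e-05]), 'tool_pos': array([0.21882857, 0.61130126, 0.21760728]), 'orientation': array([-3.13931329e+00,  3.81542944e-05,  2.79790456e+00]), 'contact_force': array([-0.35951198, -0.32733269, -0.09354785]), 'torque': array([ 0.03504817,  0.02682908, -0.02916356]), 'grip_force': 0.0, 'opening': 0.09314945906236513}
```

View pics/top0.png

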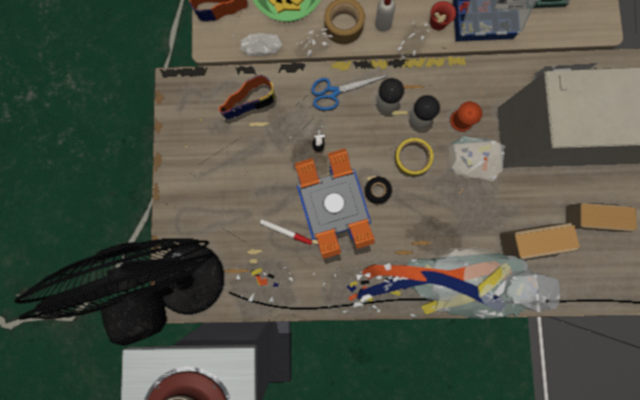

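View pics/side0.png

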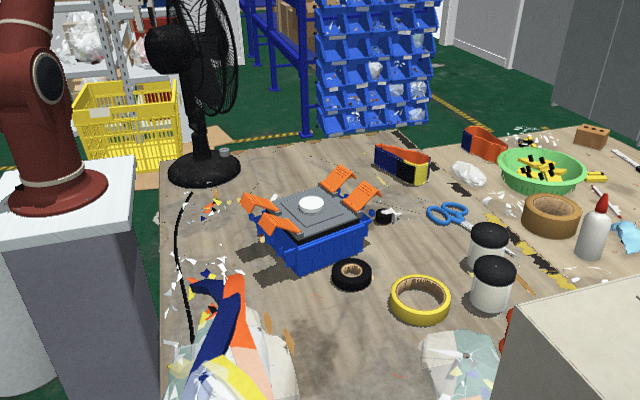

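Top view: the case is centred near (334,203), with its four orange latches at (308,172), (341,163), (328,244) and (361,234) and the pad at (334,203). The fan is at about (130,285). In the side view the pad is at (311,204) and the fan stands behind and to the left of the case.

```bash
cat > h.py <<'E'
import numpy as np, cv2
from workcell import bot, read_camera, camera_model
def proj(n,X):
    m=camera_model(n); c=m["R"]@np.array(X,float)+m["t"]; p=m["K"]@c; return p[:2]/p[2]
def ray(n,p):
    m=camera_model(n); d=m["R"].T@np.linalg.solve(m["K"],[p[0],p[1],1]); return -m["R"].T@m["t"],d
def plane(n,p,z):
    o,d=ray(n,p); return o+d*(z-o[2])/d[2]
def two(a,b):
    (o1,d1),(o2,d2)=ray("top",a),ray("side",b)
    s=np.linalg.lstsq(np.c_[d1,-d2],o2-o1,rcond=None)[0]
    P,Q=o1+s[0]*d1,o2+s[1]*d2; return (P+Q)/2,np.linalg.norm(P-Q)
def blobs(n,im,kind,roi):
    hsv=cv2.cvtColor(im,cv2.COLOR_BGR2HSV); x0,y0,x1,y1=roi
    lo,hi=dict(orange=((5,150,90),(18,255,255)),white=((0,0,200),(180,40,255)),blue=((105,120,40),(125,255,255)))[kind]
    k=cv2.inRange(hsv,lo,hi); z=np.zeros_like(k); z[y0:y1,x0:x1]=k[y0:y1,x0:x1]
    c,_=cv2.findContours(z,cv2.RETR_EXTERNAL,cv2.CHAIN_APPROX_NONE)
    return [q for q in c if cv2.contourArea(q)>60]
ROI=dict(top=(285,140,385,270),side=(230,150,400,290))
E
python3 - <<'E'
from h import *
np.set_printoptions(precision=4,suppress=True)
print("base",proj("top",[0,0,0]),proj("side",[0,0,0]),"tcp",proj("top",[.219,.612,.219]),proj("side",[.219,.612,.219]))
cen={}
for n in("top","side"):
    im=cv2.imread(f"pics/{n}0.png")
    for k in("white","orange"):
        for c in blobs(n,im,k,ROI[n]):
            M=cv2.moments(c); p=(M["m10"]/M["m00"],M["m01"]/M["m00"])
            print(n,k,np.array(p),cv2.contourArea(c),cv2.boxPoints(cv2.minAreaRect(c)).round(1).tolist())
            if k=="white": cen[n]=p
print(cen, two(cen["top"],cen["side"]) if len(cen)==2 else "")
print("fan base",plane("side",(203,167),0),plane("top",(190,285),.0))
for p in [(20,310),(210,240),(220,280)]: print("fan",plane("top",p,.3))
for n,s in(("top",4),("side",4)):
    x0,y0,x1,y1=ROI[n]; im=cv2.imread(f"pics/{n}0.png")[y0:y1,x0:x1]
    cv2.imwrite(f"pics/{n}0c.png",cv2.resize(im,None,fx=s,fy=s,interpolation=cv2.INTER_CUBIC))
E
```

```text
base [186.3937 415.0384] [ 59.3868 192.6886] tcp [-174.3863  348.2819] [147.0809  28.6399]
top white [333.6908 202.3486] 207.5 [[325.0, 194.0], [342.0, 194.0], [342.0, 210.0], [325.0, 210.0]]
top orange [328.078  243.5344] 436.0 [[315.20001220703125, 234.10000610351562], [333.5, 228.6999969482422], [340.79998779296875, 253.10000610351562], [322.6000061035156, 258.5]]
top orange [361.5963 233.5914] 436.0 [[348.5, 224.5], [367.1000061035156, 218.3000030517578], [375.1000061035156, 242.3000030517578], [356.5, 248.5]]
top orange [306.7035 172.4085] 425.5 [[294.1000061035156, 163.1999969482422], [312.0, 157.5], [319.70001220703125, 181.8000030517578], [301.79998779296875, 187.5]]
top orange [339.6683 162.635 ] 416.0 [[327.3999938964844, 152.8000030517578], [345.20001220703125, 148.10000610351562], [351.70001220703125, 172.60000610351562], [333.8999938964844, 177.1999969482422]]
side white [311.0076 202.3388] 242.5 [[299.0, 196.0], [323.0, 196.0], [323.0, 209.0], [299.0, 209.0]]
side orange [236.8257 281.9354] 196.0 [[230.0, 274.0], [244.0, 274.0], [244.0, 289.0], [230.0, 289.0]]
side oran
[... 274 characters left out ...]
00030517578], [279.8999938964844, 202.60000610351562], [274.70001220703125, 220.0]]
side orange [360.4225 195.909 ] 540.0 [[341.5, 200.39999389648438], [365.5, 177.6999969482422], [382.0, 195.10000610351562], [358.0, 217.8000030517578]]
side orange [336.3434 178.2619] 448.0 [[319.0, 182.89999389648438], [341.5, 161.6999969482422], [356.5, 177.60000610351562], [334.0, 198.8000030517578]]
{'top': (333.6907630522088, 202.34859437751), 'side': (311.007560137457, 202.33883161512026)} (array([ 0.4809, -0.357 ,  0.0915]), np.float64(0.0006260770978865401))
fan base [0.3147 0.025  0.    ] [ 0.2978 -0.005   0.    ]
fan [0.296  0.1738 0.3   ]
fan [ 0.4035 -0.144   0.3   ]
fan [ 0.3379 -0.1609  0.3   ]
```

View pics/top0c.png

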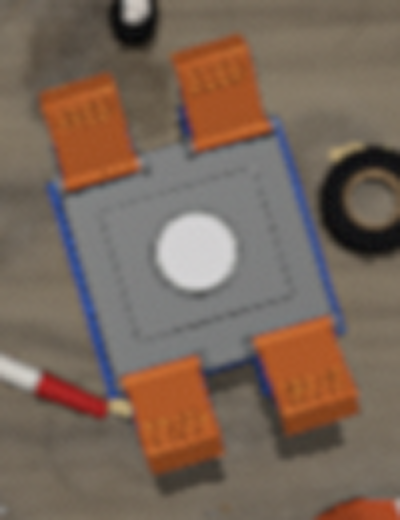

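View pics/side0c.png

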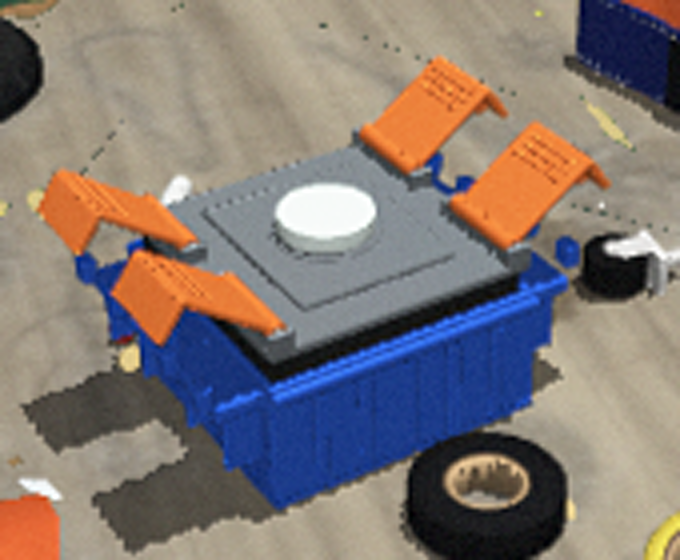

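The top crop shows the +x-side latches (far from the robot) at the top and the −x-side ones at the bottom. The marker tip sits beside the lower-left latch, and the lid is proud of the case. The fan is beside the route from the start pose, so I'll size it before swinging the arm past.

Run:
```python
from h import *
np.set_printoptions(precision=3,suppress=True)
print("motor",two((135,315),(165,45)),two((120,300),(165,45)))
print("pole",two((185,275),(205,150)))
for z in(.2,.3,.4,.5): print(z,proj("side",[.33,.0,z]),proj("top",[.33,0,z]))
a=cv2.imread("pics/top0.png")[220:350,0:300]; b=cv2.imread("pics/side0.png")[0:200,0:260]
a=cv2.resize(a,(780,338)); b=cv2.resize(b,(325,250)); c=np.zeros((590,780,3),np.uint8); c[:338]=a; c[340:590,:325]=b
cv2.imwrite("pics/fan.png",c)
```

```text
motor (array([ 0.282, -0.021,  0.301]), np.float64(0.005138085902351269)) (array([0.293, 0.011, 0.292]), np.float64(0.02913253804534156))
pole (array([ 0.326, -0.015,  0.061]), np.float64(0.002327182482034901))
0.2 [197.755  88.793] [150.939 280.404]
0.3 [190.438  41.319] [123.544 286.912]
0.4 [182.297 -11.498] [ 85.873 295.861]
0.5 [173.185 -70.616] [ 30.811 308.942]
```

View pics/fan.png

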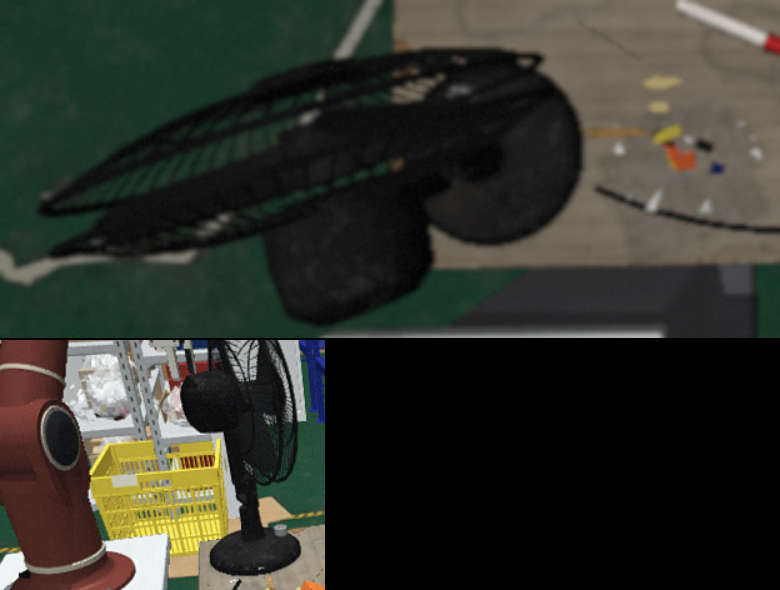

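>>> send_rows --series '[{"travel":[0,0,-0.16],"turn":[0,0,0]},{"travel":[0,0,-0.16],"turn":[0,0,0]},{"travel":[0,0,-0.16],"turn":[0,0,0]},{"travel":[0,0,-0.16],"turn":[0,0,0]}]' --jaw 255

```text
time_s: 0.43
tool_pos: [0.2189, 0.6113, 0.38]
orientation: [-3.14, 0.0, 2.798]
contact_force: [-0.9, 1.1, 0.2]
opening: 0.0713
grip_force: 0.0
```

```bash
python3 -c "
from h import *
o=bot.observe();print(o['time_s'],o['joint_pos'].round(3),o['tool_pos'],o['orientation'],o['opening'])"
```

```text
0.4333 [-1.257  0.531 -0.006  1.125  0.003  1.488 -0.036] [0.21887765 0.61132883 0.37995502] [-3.14007767e+00  1.84985889e-05  2.79780766e+00] 0.07134767026584023
```

The fan's motor is at about (0.28, −0.02, 0.30) and its grille tops out near z 0.5. With the TCP at 0.38 the forearm runs at about z 0.7, so the swing clears it. Next, the latch positions and the case yaw.

Run:
```python
from h import *
np.set_printoptions(precision=4,suppress=True)
T=[(306.7,172.4),(339.7,162.6),(328.1,243.5),(361.6,233.6)]; S=[(336.3,178.3),(360.4,195.9),(255.5,202.5),(275.8,223.5)]
P=[]
for n,t,s in zip(("FL","FR","NL","NR"),T,S): p=two(t,s); P.append(plane("top",t,.105)); print(n,p,P[-1])
P=np.array(P); d=P[0]+P[1]-P[2]-P[3]; e=P[0]+P[2]-P[1]-P[3]
ya=np.arctan2(d[1],d[0]); yb=np.arctan2(e[1],e[0])
print("mean",P.mean(0),"yaw of near-far axis",np.degrees(ya),"of left axis",np.degrees(yb))
# lid pad: ellipse centre of the top face in the top view
c=plane("top",(333.7,202.3),.0915); print("pad",c)
yaw=(ya+yb-np.pi/2)/2; u=np.array([np.cos(yaw),np.sin(yaw)]); v=np.array([-u[1],u[0]])
print("yaw",np.degrees(yaw))
for n,a,b in(("FL",1,1),("FR",1,-1),("NL",-1,1),("NR",-1,-1)):
    q=c[:2]+a*.101*u+b*.038*v; print(n,q,"r",np.hypot(*q),"ang",np.degrees(np.arctan2(q[1],q[0])))
for p in((330,150),):pass
print("fan edge",[plane("top",(210,241),z) for z in(.2,.3,.4)])
```

```text
FL (array([ 0.5476, -0.2988,  0.0974]), np.float64(0.0018300905157154137)) [ 0.5471 -0.2994  0.105 ]
FR (array([ 0.5673, -0.3727,  0.0975]), np.float64(0.0018558257039090204)) [ 0.5667 -0.3725  0.105 ]
NL (array([ 0.3891, -0.3416,  0.1   ]), np.float64(0.0031529982507183217)) [ 0.3908 -0.3417  0.105 ]
NR (array([ 0.4087, -0.4146,  0.1   ]), np.float64(0.0029305588713747503)) [ 0.4101 -0.4143  0.105 ]
mean [ 0.4787 -0.357   0.105 ] yaw of near-far axis 15.042532965143257 of left axis 104.958885152032
pad [ 0.4807 -0.357   0.0915]
yaw 15.000709058587624
FL [ 0.5684 -0.2941] r 0.6399723679990594 ang -27.35863291300394
FR [ 0.5881 -0.3675] r 0.693457240910595 ang -32.003762577037946
NL [ 0.3733 -0.3464] r 0.5092329486859842 ang -42.860572277582655
NR [ 0.3929 -0.4198] r 0.5750100079098048 ang -46.892448563998784
fan edge [array([ 0.4021, -0.1138,  0.2   ]), array([ 0.4019, -0.144 ,  0.3   ]), array([ 0.4016, -0.1742,  0.4   ])]
```

>>> send_rows --series '[{"travel":[-0.16,0,0],"turn":[0,0,0.059]},{"travel":[-0.16,0,0],"turn":[0,0,0.059]},{"travel":[-0.16,0,0],"turn":[0,0,0.059]},{"travel":[-0.16,0,0],"turn":[0,0,0.059]},{"travel":[-0.16,0,0],"turn":[0,0,0.059]},{"travel":[-0.16,0,0],"turn":[0,0,0.059]}]'

```text
time_s: 0.93
tool_pos: [0.4301, 0.4967, 0.3777]
orientation: [-3.14, 0.0, 2.424]
contact_force: [0.5, -0.1, -0.5]
opening: 0.0308
grip_force: 0.0
```

```bash
python3 -c "
from h import *
o=bot.observe();print(o['time_s'],o['joint_pos'].round(3),o['tool_pos'],o['orientation'],o['contact_force'],o['opening'])"
```

```text
0.9333 [-0.945  0.548  0.108  1.105 -0.056  1.493  0.005] [0.43011969 0.49669771 0.37765827] [-3.14004229e+00  4.92955707e-05  2.42419334e+00] [ 0.48747623 -0.10671403 -0.53447624] 0.030780366745122464
```

>>> send_rows --series '[{"travel":[-0.16,0,0],"turn":[0,0,0.059]},{"travel":[-0.16,0,0],"turn":[0,0,0.059]},{"travel":[-0.16,0,0],"turn":[0,0,0.059]},{"travel":[-0.16,0,0],"turn":[0,0,0.059]},{"travel":[-0.16,0,0],"turn":[0,0,0.059]},{"travel":[-0.16,0,0],"turn":[0,0,0.059]},{"travel":[-0.16,0,0],"turn":[0,0,0.059]},{"travel":[-0.16,0,0],"turn":[0,0,0.059]},{"travel":[-0.16,0,0],"turn":[0,0,0.059]},{"travel":[-0.16,0,0],"turn":[0,0,0.059]},{"travel":[-0.16,0,0],"turn":[0,0,0.059]},{"travel":[-0.16,0,0],"turn":[0,0,0.059]},{"travel":[-0.16,0,0],"turn":[0,0,0.059]},{"travel":[-0.16,0,0],"turn":[0,0,0.059]},{"travel":[-0.16,0,0],"turn":[0,0,0.059]},{"travel":[-0.16,0,0],"turn":[0,0,0.059]},{"travel":[-0.16,0,0],"turn":[0,0,0.059]},{"travel":[-0.16,0,0],"turn":[0,0,0.059]},{"travel":[-0.16,0,0],"turn":[0,0,0.059]},{"travel":[-0.16,0,0],"turn":[0,0,0.059]}]'

```text
time_s: 2.6
tool_pos: [0.6278, -0.2268, 0.3777]
orientation: [-3.14, -0.0, 1.189]
contact_force: [1.7, 0.1, -0.2]
opening: 0.0003
grip_force: 0.0
```

```bash
cat >> h.py <<'E'
def st():
    o=bot.observe();print(round(o['time_s'],2),'q',o['joint_pos'].round(3),'p',o['tool_pos'].round(4),'rpy',np.degrees(o['orientation']).round(2),'F',o['contact_force'].round(2)); return o
C0=np.array([.4807,-.357]); u=np.array([np.cos(np.radians(15)),np.sin(np.radians(15))]); v=np.array([-u[1],u[0]])
def spot(n,r=.100):
    return C0 if n=="PAD" else C0+dict(F=1,N=-1)[n[0]]*r*u+dict(L=1,R=-1)[n[1]]*.038*v
def togo(n,z):
    o=st(); from scipy.spatial.transform import Rotation as R
    M=R.from_euler('xyz',o['orientation']).as_matrix(); g=np.r_[spot(n),z]-o['tool_pos']
    print(n,'world',g.round(4),'tool mm',(M.T@g*1000).round(1),'units',(M.T@g/.25).round(4))
E
python3 -c "
from h import *
togo('PAD',.12)"
```

```text
2.6 q [ 0.098  0.594  0.455  1.074 -0.249  1.525  0.112] p [ 0.6278 -0.2268  0.3777] rpy [-179.91   -0.     68.1 ] F [ 1.69  0.07 -0.19]
PAD world [-0.1471 -0.1302 -0.2577] tool mm [-175.6  -87.5  257.8] units [-0.7025 -0.35    1.0311]
```

>>> send_rows --series '[{"travel":[-0.15,-0.075,0],"turn":[0,0,0]},{"travel":[-0.15,-0.075,0],"turn":[0,0,0]},{"travel":[-0.15,-0.075,0],"turn":[0,0,0]},{"travel":[-0.15,-0.075,0],"turn":[0,0,0]},{"travel":[-0.1025,-0.05,0],"turn":[0,0,0]},{"travel":[0,0,0],"turn":[0,0,0.0885]},{"travel":[0,0,0],"turn":[0,0,0.0885]},{"travel":[0,0,0],"turn":[0,0,0.0885]},{"travel":[0,0,0],"turn":[0,0,0.0885]},{"travel":[0,0,0],"turn":[0,0,0.0885]},{"travel":[0,0,0],"turn":[0,0,0.0885]},{"travel":[0,0,0],"turn":[0,0,0.0885]},{"travel":[0,0,0],"turn":[0,0,0.0885]},{"travel":[0,0,0],"turn":[0,0,0.0885]},{"travel":[0,0,0],"turn":[0,0,0.0885]},{"travel":[0,0,0],"turn":[0,0,0]},{"travel":[0,0,0],"turn":[0,0,0]}]'

```text
time_s: 4.02
tool_pos: [0.4828, -0.3549, 0.3781]
orientation: [-3.141, 0.001, 0.267]
contact_force: [1.2, -0.6, 0.0]
opening: 0.0003
grip_force: 0.0
```

```bash
python3 -c "
from h import *
togo('PAD',.12)
a=read_camera('top');b=read_camera('side')
cv2.imwrite('pics/s1.png',cv2.resize(np.hstack([a,b]),(800,250),interpolation=cv2.INTER_AREA))"
```

```text
4.02 q [ 0.195  0.499  0.713  1.307 -0.321  1.451 -0.419] p [ 0.4828 -0.3549  0.3781] rpy [-1.7995e+02  5.0000e-02  1.5310e+01] F [ 1.24 -0.58  0.  ]
PAD world [-0.0021 -0.0021 -0.2581] tool mm [ -2.3   1.6 258.1] units [-0.0094  0.0066  1.0325]
```

View pics/s1.png

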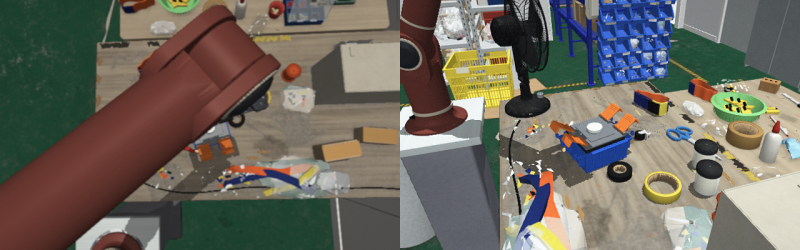

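The top view shows the forearm above the case, and the side view shows the case undisturbed with the arm above the frame. The elbow is well above the fan, so I'll lower.

>>> send_rows --series '[{"travel":[-0.0094,0.0066,0.14],"turn":[0,0,0.005]},{"travel":[0,0,0.14],"turn":[0,0,0]},{"travel":[0,0,0.14],"turn":[0,0,0]},{"travel":[0,0,0.14],"turn":[0,0,0]},{"travel":[0,0,0.14],"turn":[0,0,0]},{"travel":[0,0,0.14],"turn":[0,0,0]},{"travel":[0,0,0.12],"turn":[0,0,0]},{"travel":[0,0,0.07],"turn":[0,0,0]},{"travel":[0,0,0],"turn":[0,0,0]},{"travel":[0,0,0],"turn":[0,0,0]}]'

```text
time_s: 4.95
tool_pos: [0.4808, -0.3574, 0.1207]
orientation: [-3.14, 0.001, 0.26]
contact_force: [0.0, -0.3, 1.2]
opening: 0.0007
grip_force: 0.0
```

```bash
python3 -c "
from h import *
o=st();togo('PAD',.09);print(o['joint_efforts'].round(1))
b=read_camera('side');cv2.imwrite('pics/s2.png',b[0:400,100:500])"
```

```text
4.95 q [ 0.253  0.711  0.592  1.701 -0.49   0.883 -0.26 ] p [ 0.4808 -0.3574  0.1207] rpy [-1.7994e+02  6.0000e-02  1.4910e+01] F [ 0.03 -0.28  1.22]
4.95 q [ 0.253  0.711  0.592  1.701 -0.49   0.883 -0.26 ] p [ 0.4808 -0.3574  0.1207] rpy [-1.7994e+02  6.0000e-02  1.4910e+01] F [ 0.03 -0.28  1.22]
PAD world [-0.0001  0.0004 -0.0307] tool mm [ 0.  -0.3 30.7] units [ 1.000e-04 -1.400e-03  1.229e-01]
[ -0.1 -41.2   6.6 -11.9  -0.1   0.    0. ]
```

View pics/s2.png

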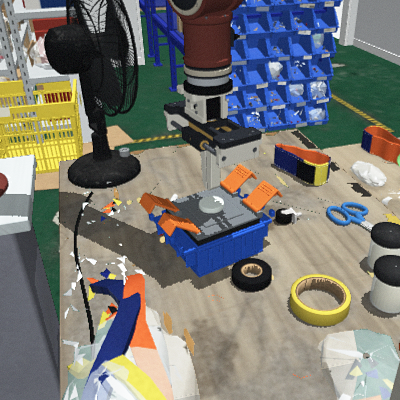

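The gripper is over the white pad, clear of the fan and of the latches. Now down onto the pad.

>>> send_rows --series '[{"travel":[0,0,0.04],"turn":[0,0,0]},{"travel":[0,0,0.04],"turn":[0,0,0]},{"travel":[0,0,0.016],"turn":[0,0,0]},{"travel":[0,0,0.008],"turn":[0,0,0]},{"travel":[0,0,0.008],"turn":[0,0,0]},{"travel":[0,0,0.008],"turn":[0,0,0]},{"travel":[0,0,0],"turn":[0,0,0]}]'

```text
time_s: 5.58
tool_pos: [0.4811, -0.3576, 0.0913]
orientation: [3.141, -0.0, 0.259]
contact_force: [0.7, 0.3, 1.3]
opening: 0.0008
grip_force: 0.5
```

>>> send_rows --series '[{"travel":[0,0,0.006],"turn":[0,0,0]},{"travel":[0,0,0.006],"turn":[0,0,0]},{"travel":[0,0,0.006],"turn":[0,0,0]},{"travel":[0,0,0.006],"turn":[0,0,0]},{"travel":[0,0,0],"turn":[0,0,0]}]'

```text
time_s: 6.0
tool_pos: [0.4811, -0.3576, 0.085]
orientation: [3.141, -0.0, 0.259]
contact_force: [0.1, 0.7, 1.6]
opening: 0.0004
grip_force: 0.9
```

>>> send_rows --series '[{"travel":[0,0,0.004],"turn":[0,0,0]},{"travel":[0,0,0.004],"turn":[0,0,0]},{"travel":[0,0,0],"turn":[0,0,0]}]'

```text
time_s: 6.25
tool_pos: [0.4811, -0.3576, 0.083]
orientation: [3.141, -0.0, 0.259]
contact_force: [0.4, -0.4, 2.4]
opening: 0.0005
grip_force: 0.9
```

>>> send_rows --series '[{"travel":[0,0,0.004],"turn":[0,0,0]},{"travel":[0,0,0.004],"turn":[0,0,0]},{"travel":[0,0,0],"turn":[0,0,0]}]'

```text
time_s: 6.5
tool_pos: [0.4811, -0.3576, 0.0813]
orientation: [3.141, -0.0, 0.259]
contact_force: [-0.1, 0.5, 4.6]
opening: 0.0002
grip_force: 2.0
```

>>> send_rows --series '[{"travel":[0,0,0.004],"turn":[0,0,0]},{"travel":[0,0,0],"turn":[0,0,0]},{"travel":[0,0,0],"turn":[0,0,0]}]'

```text
time_s: 6.75
tool_pos: [0.4811, -0.3576, 0.0808]
orientation: [3.141, -0.0, 0.259]
contact_force: [-0.8, 0.5, 5.7]
opening: 0.0005
grip_force: 3.1
```

```bash
python3 -c "
from h import *
for i in range(4): st(); b=read_camera('side')
cv2.imwrite('pics/s3.png',cv2.resize(b[150:290,230:400],None,fx=4,fy=4,interpolation=cv2.INTER_CUBIC))"
```

```text
6.75 q [ 0.274  0.76   0.556  1.734 -0.53   0.802 -0.227] p [ 0.4811 -0.3576  0.0808] rpy [ 1.7999e+02 -3.0000e-02  1.4860e+01] F [-0.82  0.51  5.74]
6.8 q [ 0.274  0.76   0.556  1.734 -0.53   0.802 -0.227] p [ 0.4811 -0.3576  0.0808] rpy [ 1.7998e+02 -3.0000e-02  1.4870e+01] F [-0.62  0.36  5.84]
6.85 q [ 0.274  0.76   0.556  1.734 -0.53   0.802 -0.227] p [ 0.4811 -0.3576  0.0808] rpy [ 1.7998e+02 -3.0000e-02  1.4860e+01] F [-1.78  1.63  5.91]
6.9 q [ 0.274  0.76   0.556  1.734 -0.53   0.802 -0.227] p [ 0.4811 -0.3576  0.0808] rpy [ 1.7998e+02 -3.0000e-02  1.4870e+01] F [-1.16  0.92  5.17]
```

View pics/s3.png

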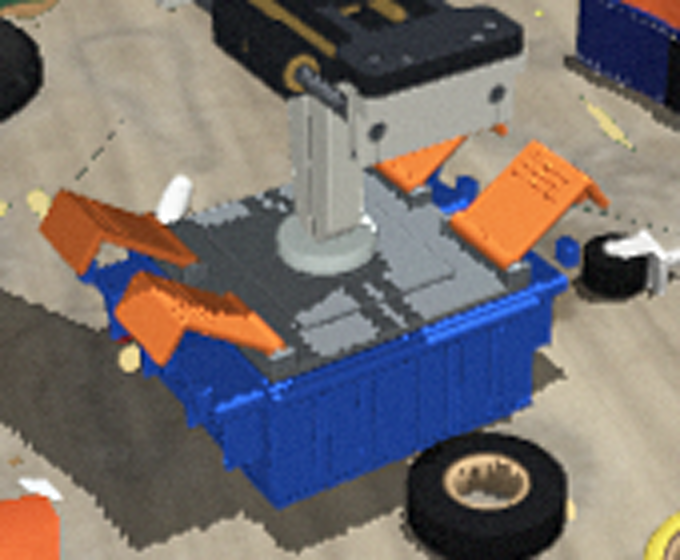

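The lid has moved down: the black gasket band is gone. I'll press a little further, past the friction level, to confirm the hard stop.

>>> send_rows --series '[{"travel":[0,0,0.004],"turn":[0,0,0]},{"travel":[0,0,0.003],"turn":[0,0,0]},{"travel":[0,0,0],"turn":[0,0,0]},{"travel":[0,0,0],"turn":[0,0,0]}]'

```text
time_s: 7.28
tool_pos: [0.4811, -0.3576, 0.0797]
orientation: [3.141, -0.001, 0.259]
contact_force: [-2.6, 2.2, 10.1]
opening: 0.0005
grip_force: 5.0
```

>>> send_rows --series '[{"travel":[0,0,0.004],"turn":[0,0,0]},{"travel":[0,0,0.003],"turn":[0,0,0]},{"travel":[0,0,0],"turn":[0,0,0]},{"travel":[0,0,0],"turn":[0,0,0]}]'

```text
time_s: 7.62
tool_pos: [0.4811, -0.3577, 0.0788]
orientation: [3.141, -0.001, 0.259]
contact_force: [-1.7, 3.2, 13.7]
opening: 0.0005
grip_force: 7.0
```

The lid is home: 13 N at 0.0788 with 4 N/mm extrapolates to a pad top of 0.082. Next, up and over to the first latch, FL (far-left).

>>> send_rows --series '[{"travel":[0,0,-0.05],"turn":[0,0,0]},{"travel":[0,0,-0.1],"turn":[0,0,0]},{"travel":[0,0,-0.06],"turn":[0,0,0]},{"travel":[0.13,-0.05,0],"turn":[0,0,0]},{"travel":[0.13,-0.05,0],"turn":[0,0,0]},{"travel":[0.13,-0.05,0],"turn":[0,0,0]},{"travel":[0,0,0],"turn":[0,0,0]},{"travel":[0,0,0],"turn":[0,0,0]}]'

```text
time_s: 8.28
tool_pos: [0.5675, -0.293, 0.1279]
orientation: [-3.14, 0.0, 0.266]
contact_force: [-0.5, 0.2, 0.2]
opening: 0.0004
grip_force: 0.0
```

```bash
python3 -c "
from h import *
togo('FL',.1)"
```

```text
8.28 q [ 0.107  0.759  0.604  1.575 -0.496  0.967 -0.436] p [ 0.5675 -0.293   0.1279] rpy [-1.7989e+02  2.0000e-02  1.5220e+01] F [-0.52  0.25  0.22]
FL world [-0.0001 -0.0014 -0.0279] tool mm [-0.4  1.4 27.9] units [-0.0017  0.0057  0.1117]
```

>>> send_rows --series '[{"travel":[0,0.005,0.04],"turn":[0,0,0]},{"travel":[0,0,0.03],"turn":[0,0,0]},{"travel":[0,0,0.014],"turn":[0,0,0]},{"travel":[0,0,0.008],"turn":[0,0,0]},{"travel":[0,0,0.008],"turn":[0,0,0]},{"travel":[0,0,0.008],"turn":[0,0,0]},{"travel":[0,0,0],"turn":[0,0,0]}]'

```text
time_s: 8.87
tool_pos: [0.5658, -0.2977, 0.102]
orientation: [3.142, 0.0, 0.259]
contact_force: [0.6, 0.8, -0.3]
opening: 0.0005
grip_force: 0.0
```

>>> send_rows --series '[{"travel":[0,0,0.006],"turn":[0,0,0]},{"travel":[0,0,0.006],"turn":[0,0,0]},{"travel":[0,0,0],"turn":[0,0,0]}]'

```text
time_s: 9.12
tool_pos: [0.5662, -0.2975, 0.0992]
orientation: [3.141, -0.0, 0.26]
contact_force: [0.2, -0.2, 0.0]
opening: 0.0005
grip_force: 0.2
```

>>> send_rows --series '[{"travel":[0,0,0.004],"turn":[0,0,0]},{"travel":[0,0,0.004],"turn":[0,0,0]},{"travel":[0,0,0],"turn":[0,0,0]}]'

```text
time_s: 9.37
tool_pos: [0.566, -0.2974, 0.0971]
orientation: [3.141, -0.0, 0.26]
contact_force: [0.1, -0.0, -1.1]
opening: 0.0005
grip_force: 0.3
```

>>> send_rows --series '[{"travel":[0,0,0.004],"turn":[0,0,0]},{"travel":[0,0,0.004],"turn":[0,0,0]},{"travel":[0,0,0.004],"turn":[0,0,0]},{"travel":[0,0,0],"turn":[0,0,0]}]'

```text
time_s: 9.7
tool_pos: [0.5658, -0.2974, 0.0939]
orientation: [-3.141, 0.0, 0.259]
contact_force: [1.1, -0.4, 1.0]
opening: 0.0005
grip_force: 0.3
```

>>> send_rows --series '[{"travel":[0,0,0.004],"turn":[0,0,0]},{"travel":[0,0,0.004],"turn":[0,0,0]},{"travel":[0,0,0],"turn":[0,0,0]}]'

```text
time_s: 9.95
tool_pos: [0.5659, -0.2974, 0.092]
orientation: [-3.142, 0.0, 0.259]
contact_force: [1.1, -0.5, 0.2]
opening: 0.0007
grip_force: 0.3
```

>>> send_rows --series '[{"travel":[0,0,0.004],"turn":[0,0,0]},{"travel":[0,0,0.004],"turn":[0,0,0]},{"travel":[0,0,0],"turn":[0,0,0]}]'

```text
time_s: 10.2
tool_pos: [0.5658, -0.2975, 0.0899]
orientation: [-3.142, 0.0, 0.259]
contact_force: [0.5, 0.4, 0.3]
opening: 0.0003
grip_force: 0.3
```

>>> send_rows --series '[{"travel":[0,0,0.004],"turn":[0,0,0]},{"travel":[0,0,0],"turn":[0,0,0]}]'

```text
time_s: 10.37
tool_pos: [0.5659, -0.2974, 0.089]
orientation: [3.142, 0.0, 0.259]
contact_force: [1.2, 0.4, 1.2]
opening: 0.0007
grip_force: 0.3
```

>>> send_rows --series '[{"travel":[0,0,0.004],"turn":[0,0,0]},{"travel":[0,0,0],"turn":[0,0,0]}]'

```text
time_s: 10.53
tool_pos: [0.5659, -0.2975, 0.088]
orientation: [3.142, 0.0, 0.259]
contact_force: [0.5, 0.5, -0.3]
opening: 0.0004
grip_force: 0.4
```

>>> send_rows --series '[{"travel":[0,0,0.004],"turn":[0,0,0]},{"travel":[0,0,0],"turn":[0,0,0]}]'

```text
time_s: 10.7
tool_pos: [0.5659, -0.2975, 0.087]
orientation: [3.142, 0.0, 0.259]
contact_force: [0.1, 0.6, 0.7]
opening: 0.0004
grip_force: 0.4
```

>>> send_rows --series '[{"travel":[0,0,0.004],"turn":[0,0,0]},{"travel":[0,0,0],"turn":[0,0,0]}]'

```text
time_s: 10.87
tool_pos: [0.5659, -0.2975, 0.086]
orientation: [3.141, 0.0, 0.259]
contact_force: [0.5, 0.1, 0.9]
opening: -0.0002
grip_force: 0.4
```

>>> send_rows --series '[{"travel":[0,0,0.004],"turn":[0,0,0]},{"travel":[0,0,0],"turn":[0,0,0]}]'

```text
time_s: 11.03
tool_pos: [0.5659, -0.2974, 0.085]
orientation: [3.142, 0.0, 0.259]
contact_force: [0.8, 0.1, 0.3]
opening: 0.0004
grip_force: 0.4
```

>>> send_rows --series '[{"travel":[0,0,0.004],"turn":[0,0,0]},{"travel":[0,0,0],"turn":[0,0,0]}]'

```text
time_s: 11.2
tool_pos: [0.5657, -0.2975, 0.084]
orientation: [-3.142, 0.0, 0.259]
contact_force: [0.4, 0.6, 0.8]
opening: 0.0005
grip_force: 0.4
```

>>> send_rows --series '[{"travel":[0,0,0.004],"turn":[0,0,0]},{"travel":[0,0,0],"turn":[0,0,0]}]'

```text
time_s: 11.37
tool_pos: [0.5658, -0.2975, 0.083]
orientation: [-3.142, 0.0, 0.259]
contact_force: [0.5, 0.3, 0.9]
opening: 0.0003
grip_force: 0.4
```

>>> send_rows --series '[{"travel":[0,0,0.004],"turn":[0,0,0]},{"travel":[0,0,0],"turn":[0,0,0]}]'

```text
time_s: 11.53
tool_pos: [0.566, -0.2974, 0.0823]
orientation: [3.142, -0.0, 0.259]
contact_force: [0.7, -0.1, 2.0]
opening: 0.0003
grip_force: 0.9
```

>>> send_rows --series '[{"travel":[0,0,0.004],"turn":[0,0,0]},{"travel":[0,0,0],"turn":[0,0,0]}]'

```text
time_s: 11.7
tool_pos: [0.5661, -0.2975, 0.0816]
orientation: [3.141, -0.0, 0.259]
contact_force: [0.4, 0.9, 4.6]
opening: 0.0008
grip_force: 2.0
```

>>> send_rows --series '[{"travel":[0,0,0.003],"turn":[0,0,0]},{"travel":[0,0,0],"turn":[0,0,0]}]'

```text
time_s: 11.87
tool_pos: [0.5662, -0.2975, 0.0811]
orientation: [3.141, -0.001, 0.26]
contact_force: [0.2, 1.3, 5.5]
opening: 0.0005
grip_force: 2.9
```

>>> send_rows --series '[{"travel":[0,0,0.003],"turn":[0,0,0]},{"travel":[0,0,0],"turn":[0,0,0]}]'

```text
time_s: 12.03
tool_pos: [0.5662, -0.2975, 0.0806]
orientation: [3.141, -0.001, 0.26]
contact_force: [-0.1, 1.5, 7.0]
opening: 0.0006
grip_force: 3.4
```

>>> send_rows --series '[{"travel":[0,0,0.003],"turn":[0,0,0]},{"travel":[0,0,0],"turn":[0,0,0]}]'

```text
time_s: 12.2
tool_pos: [0.5664, -0.2975, 0.08]
orientation: [3.141, -0.001, 0.26]
contact_force: [-0.3, 1.0, 7.0]
opening: 0.0006
grip_force: 3.6
```

>>> send_rows --series '[{"travel":[0,0,0.003],"turn":[0,0,0]},{"travel":[0,0,0],"turn":[0,0,0]}]'

```text
time_s: 12.37
tool_pos: [0.5664, -0.2975, 0.0795]
orientation: [3.141, -0.001, 0.26]
contact_force: [-0.7, 1.6, 8.4]
opening: 0.0004
grip_force: 4.1
```

>>> send_rows --series '[{"travel":[0,0,0.003],"turn":[0,0,0]},{"travel":[0,0,0],"turn":[0,0,0]}]'

```text
time_s: 12.53
tool_pos: [0.5665, -0.2975, 0.0786]
orientation: [3.141, -0.002, 0.26]
contact_force: [-0.3, 0.7, 8.1]
opening: 0.0007
grip_force: 3.8
```

>>> send_rows --series '[{"travel":[0,0,0.003],"turn":[0,0,0]},{"travel":[0,0,0],"turn":[0,0,0]}]'

```text
time_s: 12.7
tool_pos: [0.5666, -0.2975, 0.078]
orientation: [3.141, -0.002, 0.26]
contact_force: [0.0, 2.3, 8.4]
opening: 0.0004
grip_force: 4.2
```

>>> send_rows --series '[{"travel":[0,0,0.003],"turn":[0,0,0]},{"travel":[0,0,0],"turn":[0,0,0]}]'

```text
time_s: 12.87
tool_pos: [0.5666, -0.2974, 0.077]
orientation: [3.141, -0.002, 0.26]
contact_force: [-0.1, 2.0, 7.0]
opening: 0.0004
grip_force: 3.6
```

>>> send_rows --series '[{"travel":[0,0,0.003],"turn":[0,0,0]},{"travel":[0,0,0],"turn":[0,0,0]}]'

```text
time_s: 13.03
tool_pos: [0.5667, -0.2974, 0.0769]
orientation: [3.141, -0.002, 0.26]
contact_force: [-0.8, 1.8, 10.3]
opening: 0.0004
grip_force: 5.0
```

>>> send_rows --series '[{"travel":[0,0,0.003],"turn":[0,0,0]},{"travel":[0,0,0],"turn":[0,0,0]}]'

```text
time_s: 13.2
tool_pos: [0.5668, -0.2974, 0.0764]
orientation: [3.141, -0.002, 0.26]
contact_force: [-0.9, 2.6, 11.3]
opening: 0.0005
grip_force: 5.6
```

>>> send_rows --series '[{"travel":[0,0,0.003],"turn":[0,0,0]},{"travel":[0,0,0],"turn":[0,0,0]}]'

```text
time_s: 13.37
tool_pos: [0.5668, -0.2974, 0.0755]
orientation: [3.141, -0.002, 0.26]
contact_force: [-1.5, 2.7, 10.4]
opening: 0.0008
grip_force: 5.1
```

>>> send_rows --series '[{"travel":[0,0,0.003],"turn":[0,0,0]},{"travel":[0,0,0],"turn":[0,0,0]}]'

```text
time_s: 13.53
tool_pos: [0.5668, -0.2973, 0.0746]
orientation: [3.141, -0.002, 0.26]
contact_force: [0.0, 1.7, 10.2]
opening: 0.0002
grip_force: 4.7
```

>>> send_rows --series '[{"travel":[0,0,0.003],"turn":[0,0,0]},{"travel":[0,0,0],"turn":[0,0,0]}]'

```text
time_s: 13.7
tool_pos: [0.5668, -0.2974, 0.0737]
orientation: [3.141, -0.002, 0.26]
contact_force: [0.7, 1.8, 8.8]
opening: 0.0007
grip_force: 4.4
```

>>> send_rows --series '[{"travel":[0,0,0.003],"turn":[0,0,0]},{"travel":[0,0,0],"turn":[0,0,0]}]'

```text
time_s: 13.87
tool_pos: [0.5667, -0.2974, 0.0726]
orientation: [3.141, -0.002, 0.26]
contact_force: [0.4, 2.1, 6.5]
opening: 0.0004
grip_force: 3.6
```

>>> send_rows --series '[{"travel":[0,0,0.003],"turn":[0,0,0]},{"travel":[0,0,0],"turn":[0,0,0]}]'

```text
time_s: 14.03
tool_pos: [0.5666, -0.2974, 0.0714]
orientation: [3.141, -0.001, 0.26]
contact_force: [-0.1, 0.9, 5.4]
opening: 0.0005
grip_force: 2.8
```

>>> send_rows --series '[{"travel":[0,0,0.003],"turn":[0,0,0]},{"travel":[0,0,0],"turn":[0,0,0]}]'

```text
time_s: 14.2
tool_pos: [0.5666, -0.2974, 0.0707]
orientation: [3.141, -0.001, 0.26]
contact_force: [-0.5, 1.1, 5.7]
opening: 0.0003
grip_force: 2.8
```

>>> send_rows --series '[{"travel":[0,0,0.003],"turn":[0,0,0]},{"travel":[0,0,0],"turn":[0,0,0]}]'

```text
time_s: 14.37
tool_pos: [0.5666, -0.2974, 0.0704]
orientation: [3.141, -0.002, 0.26]
contact_force: [0.7, 1.5, 7.9]
opening: 0.0003
grip_force: 3.9
```

>>> send_rows --series '[{"travel":[0,0,0.003],"turn":[0,0,0]},{"travel":[0,0,0],"turn":[0,0,0]}]'

```text
time_s: 14.53
tool_pos: [0.5665, -0.2975, 0.0701]
orientation: [3.141, -0.002, 0.26]
contact_force: [-1.3, 1.8, 10.6]
opening: 0.0007
grip_force: 4.9
```

FL shows the bead peak at 11 N, the drop, and then the firm stop at 0.070. One more small press, then I'll lift away and check with a numeric blob measurement.

>>> send_rows --series '[{"travel":[0,0,0.003],"turn":[0,0,0]},{"travel":[0,0,0],"turn":[0,0,0]},{"travel":[0,0,-0.03],"turn":[0,0,0]},{"travel":[0,0,-0.06],"turn":[0,0,0]},{"travel":[0,0,-0.15],"turn":[0,0,0]},{"travel":[0,0,0],"turn":[0,0,0]},{"travel":[0,0,0],"turn":[0,0,0]}]'

```text
time_s: 15.12
tool_pos: [0.5664, -0.2987, 0.1295]
orientation: [3.138, -0.002, 0.259]
contact_force: [-1.1, 1.0, -0.3]
opening: 0.0003
grip_force: 0.0
```

```bash
cat >> h.py <<'E'
def look():
    b=read_camera('side')
    for c in sorted(blobs('side',b,'orange',(230,150,400,260)),key=cv2.contourArea)[::-1]:
        M=cv2.moments(c); print('side',round(M["m10"]/M["m00"]),round(M["m01"]/M["m00"]),cv2.contourArea(c),cv2.boundingRect(c))
E
python3 -c "
from h import *
b=cv2.imread('pics/side0.png')
for c in blobs('side',b,'orange',(230,150,400,260)): print(cv2.contourArea(c),cv2.boundingRect(c))
print('now');look();togo('NR',.115)"
```

```text
456.5 (258, 213, 43, 23)
364.5 (239, 193, 40, 20)
540.0 (342, 181, 40, 31)
448.0 (320, 164, 37, 29)
now
side 353 198 807.0 (320, 185, 62, 32)
side 277 229 459.0 (259, 218, 42, 23)
side 256 207 370.5 (240, 198, 39, 20)
15.17 q [ 0.112  0.76   0.607  1.575 -0.497  0.965 -0.434] p [ 0.5656 -0.2976  0.1278] rpy [1.7998e+02 1.0000e-02 1.4850e+01] F [-0.46 -0.36 -0.4 ]
NR world [-0.1716 -0.122  -0.0128] tool mm [-197.2   73.9   12.8] units [-0.7886  0.2957  0.0514]
```

FL has stayed shut: its blob dropped about 20 px. Now the diagonal opposite, NR.

>>> send_rows --series '[{"travel":[-0.13,0.05,0],"turn":[0,0,0]},{"travel":[-0.13,0.05,0],"turn":[0,0,0]},{"travel":[-0.13,0.05,0],"turn":[0,0,0]},{"travel":[-0.13,0.05,0],"turn":[0,0,0]},{"travel":[-0.13,0.05,0],"turn":[0,0,0]},{"travel":[-0.138,0.046,0],"turn":[0,0,0]},{"travel":[0,0,0],"turn":[0,0,0]},{"travel":[0,0,0.06],"turn":[0,0,0]},{"travel":[0,0,0.04],"turn":[0,0,0]},{"travel":[0,0,0],"turn":[0,0,0]},{"travel":[0,0,0],"turn":[0,0,0]}]'

```text
time_s: 16.08
tool_pos: [0.3944, -0.4181, 0.1011]
orientation: [-3.138, 0.002, 0.26]
contact_force: [0.7, -0.1, -0.9]
opening: 0.0006
grip_force: 0.0
```

```bash
python3 -c "
from h import *
togo('NR',.1)"
```

```text
16.08 q [ 0.433  0.702  0.563  1.786 -0.499  0.804 -0.065] p [ 0.3944 -0.4181  0.1011] rpy [-1.7981e+02  9.0000e-02  1.4920e+01] F [ 0.73 -0.06 -0.86]
NR world [-0.0004 -0.0015 -0.0011] tool mm [-0.8  1.4  1.1] units [-0.0033  0.0054  0.0045]
```

>>> send_rows --series '[{"travel":[0,0,0.008],"turn":[0,0,0]},{"travel":[0,0,0.008],"turn":[0,0,0]},{"travel":[0,0,0.008],"turn":[0,0,0]},{"travel":[0,0,0],"turn":[0,0,0]}]'

```text
time_s: 16.42
tool_pos: [0.3945, -0.4194, 0.0966]
orientation: [3.141, 0.0, 0.26]
contact_force: [0.3, -0.7, -0.2]
opening: 0.0002
grip_force: 0.1
```

>>> send_rows --series '[{"travel":[0,0,0.004],"turn":[0,0,0]},{"travel":[0,0,0.004],"turn":[0,0,0]},{"travel":[0,0,0],"turn":[0,0,0]}]'

```text
time_s: 16.67
tool_pos: [0.3943, -0.4196, 0.0947]
orientation: [3.141, 0.0, 0.259]
contact_force: [-0.9, 0.3, 0.3]
opening: 0.0005
grip_force: 0.3
```

>>> send_rows --series '[{"travel":[0,0,0.004],"turn":[0,0,0]},{"travel":[0,0,0.004],"turn":[0,0,0]},{"travel":[0,0,0],"turn":[0,0,0]}]'

```text
time_s: 16.92
tool_pos: [0.3944, -0.4196, 0.0926]
orientation: [3.141, 0.0, 0.259]
contact_force: [-0.5, -0.0, 1.0]
opening: 0.0003
grip_force: 0.3
```

>>> send_rows --series '[{"travel":[0,0,0.004],"turn":[0,0,0]},{"travel":[0,0,0],"turn":[0,0,0]}]'

```text
time_s: 17.08
tool_pos: [0.3945, -0.4196, 0.0916]
orientation: [3.141, 0.0, 0.259]
contact_force: [-1.1, -0.2, 0.7]
opening: 0.0006
grip_force: 0.3
```

>>> send_rows --series '[{"travel":[0,0,0.004],"turn":[0,0,0]},{"travel":[0,0,0.004],"turn":[0,0,0]},{"travel":[0,0,0],"turn":[0,0,0]}]'

```text
time_s: 17.33
tool_pos: [0.3945, -0.4195, 0.0895]
orientation: [-3.142, 0.0, 0.259]
contact_force: [0.6, -0.1, 1.0]
opening: 0.0
grip_force: 0.3
```

>>> send_rows --series '[{"travel":[0,0,0.004],"turn":[0,0,0]},{"travel":[0,0,0],"turn":[0,0,0]}]'

```text
time_s: 17.5
tool_pos: [0.3944, -0.4195, 0.0885]
orientation: [3.142, 0.0, 0.259]
contact_force: [-1.5, -0.4, 1.0]
opening: 0.0001
grip_force: 0.3
```

>>> send_rows --series '[{"travel":[0,0,0.004],"turn":[0,0,0]},{"travel":[0,0,0],"turn":[0,0,0]}]'

```text
time_s: 17.67
tool_pos: [0.3945, -0.4195, 0.0875]
orientation: [-3.142, 0.0, 0.259]
contact_force: [-0.2, -0.5, 0.8]
opening: 0.0005
grip_force: 0.3
```

>>> send_rows --series '[{"travel":[0,0,0.004],"turn":[0,0,0]},{"travel":[0,0,0],"turn":[0,0,0]}]'

```text
time_s: 17.83
tool_pos: [0.3945, -0.4195, 0.0865]
orientation: [-3.142, 0.0, 0.259]
contact_force: [-1.1, 0.2, 0.9]
opening: 0.0003
grip_force: 0.3
```

>>> send_rows --series '[{"travel":[0,0,0.004],"turn":[0,0,0]},{"travel":[0,0,0],"turn":[0,0,0]}]'

```text
time_s: 18.0
tool_pos: [0.3945, -0.4195, 0.0855]
orientation: [3.142, 0.0, 0.259]
contact_force: [0.2, -0.2, 0.1]
opening: 0.0008
grip_force: 0.3
```

>>> send_rows --series '[{"travel":[0,0,0.004],"turn":[0,0,0]},{"travel":[0,0,0],"turn":[0,0,0]}]'

```text
time_s: 18.17
tool_pos: [0.3945, -0.4195, 0.0845]
orientation: [-3.142, 0.0, 0.259]
contact_force: [-1.2, -0.5, 0.5]
opening: 0.0002
grip_force: 0.4
```

>>> send_rows --series '[{"travel":[0,0,0.004],"turn":[0,0,0]},{"travel":[0,0,0],"turn":[0,0,0]}]'

```text
time_s: 18.33
tool_pos: [0.3944, -0.4196, 0.0838]
orientation: [3.142, 0.0, 0.259]
contact_force: [-0.7, -0.2, 1.7]
opening: 0.0006
grip_force: 1.2
```

>>> send_rows --series '[{"travel":[0,0,0.004],"turn":[0,0,0]},{"travel":[0,0,0],"turn":[0,0,0]}]'

```text
time_s: 18.5
tool_pos: [0.3943, -0.4197, 0.0831]
orientation: [3.141, -0.0, 0.259]
contact_force: [-2.2, -0.2, 5.3]
opening: 0.0001
grip_force: 2.5
```

>>> send_rows --series '[{"travel":[0,0,0.004],"turn":[0,0,0]},{"travel":[0,0,0],"turn":[0,0,0]}]'

```text
time_s: 18.67
tool_pos: [0.3942, -0.4197, 0.0824]
orientation: [3.141, -0.0, 0.259]
contact_force: [-1.4, 0.3, 6.9]
opening: 0.0007
grip_force: 3.3
```

>>> send_rows --series '[{"travel":[0,0,0.004],"turn":[0,0,0]},{"travel":[0,0,0],"turn":[0,0,0]}]'

```text
time_s: 18.83
tool_pos: [0.394, -0.4198, 0.0815]
orientation: [3.141, 0.0, 0.259]
contact_force: [-2.0, 1.1, 7.6]
opening: 0.0002
grip_force: 3.3
```

>>> send_rows --series '[{"travel":[0,0,0.004],"turn":[0,0,0]},{"travel":[0,0,0],"turn":[0,0,0]}]'

```text
time_s: 19.0
tool_pos: [0.3939, -0.4198, 0.0805]
orientation: [3.141, 0.0, 0.259]
contact_force: [-2.2, 1.0, 6.9]
opening: 0.0005
grip_force: 3.4
```

>>> send_rows --series '[{"travel":[0,0,0.003],"turn":[0,0,0]},{"travel":[0,0,0],"turn":[0,0,0]}]'

```text
time_s: 19.17
tool_pos: [0.3938, -0.4199, 0.0799]
orientation: [3.141, 0.0, 0.259]
contact_force: [-1.6, 1.9, 8.2]
opening: 0.0007
grip_force: 3.9
```

>>> send_rows --series '[{"travel":[0,0,0.003],"turn":[0,0,0]},{"travel":[0,0,0],"turn":[0,0,0]}]'

```text
time_s: 19.33
tool_pos: [0.3938, -0.4199, 0.0793]
orientation: [3.141, 0.0, 0.259]
contact_force: [-2.8, 1.9, 8.0]
opening: 0.0005
grip_force: 4.2
```

>>> send_rows --series '[{"travel":[0,0,0.003],"turn":[0,0,0]},{"travel":[0,0,0],"turn":[0,0,0]}]'

```text
time_s: 19.5
tool_pos: [0.3936, -0.4198, 0.0781]
orientation: [3.141, 0.001, 0.259]
contact_force: [-2.8, -0.1, 5.3]
opening: 0.0003
grip_force: 2.8
```

>>> send_rows --series '[{"travel":[0,0,0.003],"turn":[0,0,0]},{"travel":[0,0,0],"turn":[0,0,0]}]'

```text
time_s: 19.67
tool_pos: [0.3936, -0.4199, 0.0774]
orientation: [3.142, 0.001, 0.259]
contact_force: [-3.3, 1.4, 6.6]
opening: 0.0006
grip_force: 3.2
```

>>> send_rows --series '[{"travel":[0,0,0.003],"turn":[0,0,0]},{"travel":[0,0,0],"turn":[0,0,0]}]'

```text
time_s: 19.83
tool_pos: [0.3935, -0.4199, 0.0767]
orientation: [-3.142, 0.001, 0.259]
contact_force: [-3.5, 1.2, 7.5]
opening: 0.0004
grip_force: 3.6
```

>>> send_rows --series '[{"travel":[0,0,0.003],"turn":[0,0,0]},{"travel":[0,0,0],"turn":[0,0,0]}]'

```text
time_s: 20.0
tool_pos: [0.3935, -0.4199, 0.0762]
orientation: [-3.142, 0.001, 0.259]
contact_force: [-4.3, 1.1, 8.3]
opening: 0.0007
grip_force: 4.1
```

>>> send_rows --series '[{"travel":[0,0,0.003],"turn":[0,0,0]},{"travel":[0,0,0],"turn":[0,0,0]}]'

```text
time_s: 20.17
tool_pos: [0.3935, -0.4199, 0.0752]
orientation: [3.142, 0.001, 0.259]
contact_force: [-1.8, 1.2, 6.8]
opening: 0.0002
grip_force: 3.3
```

>>> send_rows --series '[{"travel":[0,0,0.003],"turn":[0,0,0]},{"travel":[0,0,0],"turn":[0,0,0]}]'

```text
time_s: 20.33
tool_pos: [0.3935, -0.4199, 0.0743]
orientation: [3.142, 0.001, 0.259]
contact_force: [-3.1, 0.4, 6.2]
opening: 0.0005
grip_force: 2.9
```

>>> send_rows --series '[{"travel":[0,0,0.003],"turn":[0,0,0]},{"travel":[0,0,0],"turn":[0,0,0]}]'

```text
time_s: 20.5
tool_pos: [0.3936, -0.4199, 0.0735]
orientation: [3.141, 0.001, 0.259]
contact_force: [-2.5, 0.6, 5.6]
opening: 0.0005
grip_force: 2.8
```

>>> send_rows --series '[{"travel":[0,0,0.003],"turn":[0,0,0]},{"travel":[0,0,0],"turn":[0,0,0]}]'

```text
time_s: 20.67
tool_pos: [0.3936, -0.4199, 0.0725]
orientation: [3.141, 0.001, 0.259]
contact_force: [-2.3, -0.6, 4.2]
opening: 0.0002
grip_force: 2.3
```

>>> send_rows --series '[{"travel":[0,0,0.003],"turn":[0,0,0]},{"travel":[0,0,0],"turn":[0,0,0]}]'

```text
time_s: 20.83
tool_pos: [0.3937, -0.4198, 0.0716]
orientation: [3.141, 0.001, 0.259]
contact_force: [-3.3, 0.2, 5.5]
opening: 0.0003
grip_force: 2.6
```

>>> send_rows --series '[{"travel":[0,0,0.003],"turn":[0,0,0]},{"travel":[0,0,0],"turn":[0,0,0]}]'

```text
time_s: 21.0
tool_pos: [0.3938, -0.4199, 0.0711]
orientation: [3.142, 0.001, 0.259]
contact_force: [-3.5, -0.2, 7.3]
opening: 0.0002
grip_force: 3.7
```

>>> send_rows --series '[{"travel":[0,0,0.003],"turn":[0,0,0]},{"travel":[0,0,0],"turn":[0,0,0]}]'

```text
time_s: 21.17
tool_pos: [0.3937, -0.4199, 0.0709]
orientation: [-3.142, 0.0, 0.259]
contact_force: [-4.2, 2.0, 10.0]
opening: 0.0005
grip_force: 5.3
```

>>> send_rows --series '[{"travel":[0,0,0.003],"turn":[0,0,0]},{"travel":[0,0,0],"turn":[0,0,0]}]'

```text
time_s: 21.33
tool_pos: [0.3937, -0.4199, 0.0708]
orientation: [-3.141, -0.0, 0.259]
contact_force: [-5.3, 3.2, 14.0]
opening: 0.0007
grip_force: 7.0
```

>>> send_rows --series '[{"travel":[0,0,0.002],"turn":[0,0,0]},{"travel":[0,0,0],"turn":[0,0,0]}]'

```text
time_s: 21.5
tool_pos: [0.3938, -0.4199, 0.0707]
orientation: [-3.142, -0.0, 0.259]
contact_force: [-6.1, 2.3, 16.9]
opening: 0.0005
grip_force: 8.2
```

NR has reached its firm stop at 0.0708. Lift and move to FR.

>>> send_rows --series '[{"travel":[0,0,-0.03],"turn":[0,0,0]},{"travel":[0,0,-0.08],"turn":[0,0,0]},{"travel":[0,0,-0.13],"turn":[0,0,0]},{"travel":[0,0,0],"turn":[0,0,0]},{"travel":[0,0,0],"turn":[0,0,0]}]'

```text
time_s: 21.92
tool_pos: [0.3963, -0.4199, 0.1299]
orientation: [3.139, -0.003, 0.261]
contact_force: [0.3, 0.3, -0.6]
opening: 0.001
grip_force: 0.0
```

```bash
python3 -c "
from h import *
look();togo('FR',.115)"
```

```text
side 353 197 811.5 (320, 185, 62, 32)
side 279 239 622.0 (261, 224, 40, 36)
side 250 206 235.5 (240, 198, 23, 20)
21.97 q [ 0.417  0.667  0.588  1.763 -0.474  0.856 -0.086] p [ 0.3956 -0.4188  0.1285] rpy [ 1.800e+02 -9.000e-02  1.494e+01] F [-0.13  0.15  0.38]
FR world [ 0.1915  0.051  -0.0135] tool mm [1.981e+02 1.000e-01 1.380e+01] units [7.926e-01 2.000e-04 5.540e-02]
```

>>> send_rows --series '[{"travel":[0.14,0,0],"turn":[0,0,0]},{"travel":[0.14,0,0],"turn":[0,0,0]},{"travel":[0.14,0,0],"turn":[0,0,0]},{"travel":[0.14,0,0],"turn":[0,0,0]},{"travel":[0.14,0,0],"turn":[0,0,0]},{"travel":[0.093,0,0],"turn":[0,0,0]},{"travel":[0,0,0],"turn":[0,0,0]},{"travel":[0,0,0.06],"turn":[0,0,0]},{"travel":[0,0,0.04],"turn":[0,0,0]},{"travel":[0,0,0],"turn":[0,0,0]},{"travel":[0,0,0.008],"turn":[0,0,0]},{"travel":[0,0,0.008],"turn":[0,0,0]},{"travel":[0,0,0.008],"turn":[0,0,0]},{"travel":[0,0,0],"turn":[0,0,0]}]'

```text
time_s: 23.13
tool_pos: [0.586, -0.3689, 0.0978]
orientation: [3.141, -0.0, 0.259]
contact_force: [-0.8, -0.1, 0.5]
opening: 0.0005
grip_force: 0.0
```

```bash
python3 -c "
from h import *
togo('FR',.09)"
```

```text
23.13 q [ 0.235  0.865  0.581  1.427 -0.518  1.004 -0.377] p [ 0.586  -0.3689  0.0978] rpy [ 1.7999e+02 -1.0000e-02  1.4840e+01] F [-0.82 -0.14  0.48]
FR world [ 0.0011  0.001  -0.0078] tool mm [ 1.4 -0.7  7.8] units [ 0.0055 -0.0028  0.031 ]
```

>>> send_rows --series '[{"travel":[0.004,0,0.004],"turn":[0,0,0]},{"travel":[0,0,0.004],"turn":[0,0,0]},{"travel":[0,0,0.004],"turn":[0,0,0]},{"travel":[0,0,0.004],"turn":[0,0,0]},{"travel":[0,0,0],"turn":[0,0,0]}]'

```text
time_s: 23.55
tool_pos: [0.5874, -0.3683, 0.0937]
orientation: [3.141, -0.0, 0.26]
contact_force: [0.0, 0.5, 0.5]
opening: 0.0005
grip_force: 0.4
```

>>> send_rows --series '[{"travel":[0,0,0.004],"turn":[0,0,0]},{"travel":[0,0,0.004],"turn":[0,0,0]},{"travel":[0,0,0],"turn":[0,0,0]}]'

```text
time_s: 23.8
tool_pos: [0.5872, -0.3682, 0.0915]
orientation: [-3.141, 0.0, 0.26]
contact_force: [0.4, -0.3, 0.5]
opening: 0.0003
grip_force: 0.4
```

>>> send_rows --series '[{"travel":[0,0,0.004],"turn":[0,0,0]},{"travel":[0,0,0],"turn":[0,0,0]}]'

```text
time_s: 23.97
tool_pos: [0.5873, -0.3683, 0.0907]
orientation: [3.142, -0.0, 0.26]
contact_force: [1.8, -0.4, 1.7]
opening: 0.0001
grip_force: 0.7
```

>>> send_rows --series '[{"travel":[0,0,0.004],"turn":[0,0,0]},{"travel":[0,0,0],"turn":[0,0,0]}]'

```text
time_s: 24.13
tool_pos: [0.5875, -0.3683, 0.0901]
orientation: [3.141, -0.001, 0.26]
contact_force: [0.4, 1.1, 3.7]
opening: 0.0007
grip_force: 1.6
```

>>> send_rows --series '[{"travel":[0,0,0.004],"turn":[0,0,0]},{"travel":[0,0,0],"turn":[0,0,0]}]'

```text
time_s: 24.3
tool_pos: [0.5877, -0.3683, 0.0895]
orientation: [3.141, -0.001, 0.26]
contact_force: [0.9, 2.0, 6.1]
opening: 0.0005
grip_force: 2.5
```

>>> send_rows --series '[{"travel":[0,0,0.004],"turn":[0,0,0]},{"travel":[0,0,0],"turn":[0,0,0]}]'

```text
time_s: 24.47
tool_pos: [0.5878, -0.3683, 0.0889]
orientation: [3.141, -0.002, 0.26]
contact_force: [1.7, 2.1, 6.0]
opening: 0.0004
grip_force: 3.3
```

>>> send_rows --series '[{"travel":[0,0,0.004],"turn":[0,0,0]},{"travel":[0,0,0],"turn":[0,0,0]}]'

```text
time_s: 24.63
tool_pos: [0.5881, -0.3683, 0.0882]
orientation: [3.141, -0.002, 0.26]
contact_force: [0.3, 1.7, 6.5]
opening: 0.0005
grip_force: 3.8
```

>>> send_rows --series '[{"travel":[0,0,0.003],"turn":[0,0,0]},{"travel":[0,0,0],"turn":[0,0,0]}]'

```text
time_s: 24.8
tool_pos: [0.5882, -0.3682, 0.0878]
orientation: [3.141, -0.003, 0.26]
contact_force: [-0.0, 1.9, 8.6]
opening: 0.0007
grip_force: 4.2
```

>>> send_rows --series '[{"travel":[0,0,0.003],"turn":[0,0,0]},{"travel":[0,0,0],"turn":[0,0,0]}]'

```text
time_s: 24.97
tool_pos: [0.5884, -0.3682, 0.0873]
orientation: [3.141, -0.003, 0.26]
contact_force: [0.7, 2.7, 9.0]
opening: 0.0008
grip_force: 4.6
```

>>> send_rows --series '[{"travel":[0,0,0.003],"turn":[0,0,0]},{"travel":[0,0,0],"turn":[0,0,0]}]'

```text
time_s: 25.13
tool_pos: [0.5886, -0.3681, 0.0863]
orientation: [3.141, -0.003, 0.26]
contact_force: [0.6, 2.4, 8.0]
opening: 0.0006
grip_force: 4.1
```

>>> send_rows --series '[{"travel":[0,0,0.003],"turn":[0,0,0]},{"travel":[0,0,0],"turn":[0,0,0]}]'

```text
time_s: 25.3
tool_pos: [0.5887, -0.3681, 0.0856]
orientation: [3.141, -0.003, 0.26]
contact_force: [0.1, 2.0, 8.6]
opening: 0.0007
grip_force: 4.2
```

>>> send_rows --series '[{"travel":[0,0,0.003],"turn":[0,0,0]},{"travel":[0,0,0],"turn":[0,0,0]}]'

```text
time_s: 25.47
tool_pos: [0.5889, -0.368, 0.085]
orientation: [3.14, -0.004, 0.26]
contact_force: [1.6, 2.7, 8.7]
opening: 0.0005
grip_force: 4.3
```

>>> send_rows --series '[{"travel":[0,0,0.003],"turn":[0,0,0]},{"travel":[0,0,0],"turn":[0,0,0]}]'

```text
time_s: 25.63
tool_pos: [0.589, -0.368, 0.0843]
orientation: [3.14, -0.004, 0.261]
contact_force: [1.2, 2.8, 9.3]
opening: 0.0006
grip_force: 4.3
```

>>> send_rows --series '[{"travel":[0,0,0.003],"turn":[0,0,0]},{"travel":[0,0,0],"turn":[0,0,0]}]'

```text
time_s: 25.8
tool_pos: [0.5892, -0.3679, 0.083]
orientation: [3.14, -0.004, 0.261]
contact_force: [2.9, 2.3, 7.0]
opening: 0.0005
grip_force: 3.2
```

>>> send_rows --series '[{"travel":[0,0,0.003],"turn":[0,0,0]},{"travel":[0,0,0],"turn":[0,0,0]}]'

```text
time_s: 25.97
tool_pos: [0.5894, -0.3678, 0.0822]
orientation: [3.14, -0.004, 0.261]
contact_force: [1.2, 2.0, 5.6]
opening: 0.0009
grip_force: 3.2
```

>>> send_rows --series '[{"travel":[0,0,0.003],"turn":[0,0,0]},{"travel":[0,0,0],"turn":[0,0,0]}]'

```text
time_s: 26.13
tool_pos: [0.5895, -0.3678, 0.0815]
orientation: [3.14, -0.005, 0.261]
contact_force: [2.3, 1.7, 6.3]
opening: 0.0008
grip_force: 3.2
```

>>> send_rows --series '[{"travel":[0,0,0.003],"turn":[0,0,0]},{"travel":[0,0,0],"turn":[0,0,0]}]'

```text
time_s: 26.3
tool_pos: [0.5894, -0.3678, 0.0803]
orientation: [3.14, -0.004, 0.261]
contact_force: [4.0, 1.1, 5.3]
opening: 0.0004
grip_force: 2.5
```

>>> send_rows --series '[{"travel":[0,0,0.003],"turn":[0,0,0]},{"travel":[0,0,0],"turn":[0,0,0]}]'

```text
time_s: 26.47
tool_pos: [0.5887, -0.3681, 0.079]
orientation: [3.14, -0.003, 0.26]
contact_force: [4.2, 2.0, 4.7]
opening: 0.0005
grip_force: 2.4
```

>>> send_rows --series '[{"travel":[0,0,0.003],"turn":[0,0,0]},{"travel":[0,0,0],"turn":[0,0,0]}]'

```text
time_s: 26.63
tool_pos: [0.5872, -0.3684, 0.0776]
orientation: [3.141, -0.0, 0.26]
contact_force: [2.9, 1.0, 4.2]
opening: 0.0004
grip_force: 2.0
```

>>> send_rows --series '[{"travel":[0,0,0.003],"turn":[0,0,0]},{"travel":[0,0,0],"turn":[0,0,0]}]'

```text
time_s: 26.8
tool_pos: [0.5866, -0.3687, 0.0766]
orientation: [-3.142, 0.001, 0.259]
contact_force: [3.3, -0.1, 3.4]
opening: 0.0008
grip_force: 1.6
```

>>> send_rows --series '[{"travel":[0,0,0.003],"turn":[0,0,0]},{"travel":[0,0,0],"turn":[0,0,0]}]'

```text
time_s: 26.97
tool_pos: [0.5867, -0.3687, 0.0762]
orientation: [-3.142, 0.001, 0.259]
contact_force: [1.9, 1.2, 5.2]
opening: 0.0006
grip_force: 2.3
```

>>> send_rows --series '[{"travel":[0,0,0.003],"turn":[0,0,0]},{"travel":[0,0,0],"turn":[0,0,0]}]'

```text
time_s: 27.13
tool_pos: [0.5867, -0.3687, 0.076]
orientation: [-3.142, 0.0, 0.259]
contact_force: [1.9, 1.4, 6.6]
opening: 0.0004
grip_force: 3.3
```

>>> send_rows --series '[{"travel":[0,0,0.003],"turn":[0,0,0]},{"travel":[0,0,0],"turn":[0,0,0]}]'

```text
time_s: 27.3
tool_pos: [0.5867, -0.3686, 0.0758]
orientation: [-3.142, 0.0, 0.259]
contact_force: [0.9, 2.9, 8.5]
opening: 0.0005
grip_force: 4.4
```

Firm stop at 0.076. A bit more to confirm, then lift.

>>> send_rows --series '[{"travel":[0,0,0.003],"turn":[0,0,0]},{"travel":[0,0,0],"turn":[0,0,0]}]'

```text
time_s: 27.47
tool_pos: [0.5867, -0.3687, 0.0757]
orientation: [-3.142, -0.0, 0.259]
contact_force: [-0.4, 2.5, 11.2]
opening: 0.0007
grip_force: 5.6
```

>>> send_rows --series '[{"travel":[0,0,0.003],"turn":[0,0,0]},{"travel":[0,0,0],"turn":[0,0,0]}]'

```text
time_s: 27.63
tool_pos: [0.5868, -0.3687, 0.0756]
orientation: [-3.142, -0.0, 0.259]
contact_force: [-0.4, 3.8, 13.9]
opening: 0.0004
grip_force: 6.9
```

>>> send_rows --series '[{"travel":[0,0,-0.03],"turn":[0,0,0]},{"travel":[0,0,-0.06],"turn":[0,0,0]},{"travel":[0,0,-0.13],"turn":[0,0,0]},{"travel":[0,0,0],"turn":[0,0,0]},{"travel":[0,0,0],"turn":[0,0,0]}]'

```text
time_s: 28.05
tool_pos: [0.5858, -0.3699, 0.129]
orientation: [3.14, 0.001, 0.258]
contact_force: [-0.8, -1.0, -0.1]
opening: 0.0006
grip_force: 0.0
```

```bash
python3 -c "
from h import *
look();togo('NL',.115)"
```

```text
side 352 201 693.0 (320, 185, 61, 33)
side 279 239 626.0 (261, 223, 40, 37)
side 256 207 370.5 (240, 198, 39, 20)
28.1 q [ 0.228  0.836  0.599  1.4   -0.498  1.06  -0.395] p [ 0.5854 -0.3687  0.1274] rpy [-1.7995e+02  1.5000e-01  1.4790e+01] F [ 0.33  0.92 -0.77]
NL world [-0.2111  0.0226 -0.0124] tool mm [-198.3  -75.7   13. ] units [-0.7934 -0.3029  0.052 ]
```

>>> send_rows --series '[{"travel":[-0.13,-0.05,0],"turn":[0,0,0]},{"travel":[-0.13,-0.05,0],"turn":[0,0,0]},{"travel":[-0.13,-0.05,0],"turn":[0,0,0]},{"travel":[-0.13,-0.05,0],"turn":[0,0,0]},{"travel":[-0.13,-0.05,0],"turn":[0,0,0]},{"travel":[-0.143,-0.053,0],"turn":[0,0,0]},{"travel":[0,0,0],"turn":[0,0,0]},{"travel":[0,0,0.06],"turn":[0,0,0]},{"travel":[0,0,0.04],"turn":[0,0,0]},{"travel":[0,0,0],"turn":[0,0,0]},{"travel":[0,0,0.008],"turn":[0,0,0]},{"travel":[0,0,0.008],"turn":[0,0,0]},{"travel":[0,0,0],"turn":[0,0,0]}]'

```text
time_s: 29.18
tool_pos: [0.3761, -0.3459, 0.0988]
orientation: [-3.141, 0.001, 0.26]
contact_force: [-0.9, 0.1, -0.0]
opening: 0.0004
grip_force: 0.0
```

```bash
python3 -c "
from h import *
togo('NL',.09)"
```

```text
29.18 q [ 0.332  0.627  0.566  1.968 -0.515  0.692 -0.093] p [ 0.3761 -0.3459  0.0988] rpy [-1.7997e+02  4.0000e-02  1.4900e+01] F [-0.93  0.11 -0.05]
NL world [-0.0018 -0.0003 -0.0088] tool mm [-1.8 -0.2  8.8] units [-0.0073 -0.0008  0.035 ]
```

>>> send_rows --series '[{"travel":[-0.006,0,0.004],"turn":[0,0,0]},{"travel":[0,0,0.004],"turn":[0,0,0]},{"travel":[0,0,0.004],"turn":[0,0,0]},{"travel":[0,0,0.004],"turn":[0,0,0]},{"travel":[0,0,0],"turn":[0,0,0]}]'

```text
time_s: 29.6
tool_pos: [0.3745, -0.3466, 0.0952]
orientation: [3.141, 0.0, 0.259]
contact_force: [-0.7, -0.7, 0.5]
opening: 0.0006
grip_force: 0.2
```

>>> send_rows --series '[{"travel":[0,0,0.004],"turn":[0,0,0]},{"travel":[0,0,0.004],"turn":[0,0,0]},{"travel":[0,0,0],"turn":[0,0,0]}]'

```text
time_s: 29.85
tool_pos: [0.3745, -0.3465, 0.0931]
orientation: [3.141, 0.0, 0.259]
contact_force: [0.2, -0.5, -0.1]
opening: 0.0005
grip_force: 0.3
```

>>> send_rows --series '[{"travel":[0,0,0.004],"turn":[0,0,0]},{"travel":[0,0,0],"turn":[0,0,0]}]'

```text
time_s: 30.02
tool_pos: [0.3746, -0.3465, 0.0921]
orientation: [3.142, 0.0, 0.259]
contact_force: [-0.1, -0.7, 1.2]
opening: 0.0006
grip_force: 0.3
```

>>> send_rows --series '[{"travel":[0,0,0.004],"turn":[0,0,0]},{"travel":[0,0,0],"turn":[0,0,0]}]'

```text
time_s: 30.18
tool_pos: [0.3745, -0.3464, 0.091]
orientation: [3.142, 0.0, 0.259]
contact_force: [0.1, -0.5, 0.9]
opening: 0.0004
grip_force: 0.3
```

>>> send_rows --series '[{"travel":[0,0,0.004],"turn":[0,0,0]},{"travel":[0,0,0],"turn":[0,0,0]}]'

```text
time_s: 30.35
tool_pos: [0.3745, -0.3464, 0.09]
orientation: [3.142, 0.0, 0.259]
contact_force: [-0.6, -0.0, 0.4]
opening: 0.0004
grip_force: 0.3
```

>>> send_rows --series '[{"travel":[0,0,0.004],"turn":[0,0,0]},{"travel":[0,0,0],"turn":[0,0,0]}]'

```text
time_s: 30.52
tool_pos: [0.3745, -0.3465, 0.0892]
orientation: [3.142, 0.0, 0.259]
contact_force: [-0.7, 0.9, 1.1]
opening: 0.0005
grip_force: 0.8
```

>>> send_rows --series '[{"travel":[0,0,0.004],"turn":[0,0,0]},{"travel":[0,0,0],"turn":[0,0,0]}]'

```text
time_s: 30.68
tool_pos: [0.3743, -0.3466, 0.0884]
orientation: [3.142, 0.0, 0.259]
contact_force: [-1.1, 0.9, 3.8]
opening: 0.0004
grip_force: 2.1
```

>>> send_rows --series '[{"travel":[0,0,0.003],"turn":[0,0,0]},{"travel":[0,0,0],"turn":[0,0,0]}]'

```text
time_s: 30.85
tool_pos: [0.3742, -0.3467, 0.0878]
orientation: [3.141, 0.0, 0.259]
contact_force: [-2.1, 0.0, 4.8]
opening: 0.0006
grip_force: 2.8
```

>>> send_rows --series '[{"travel":[0,0,0.003],"turn":[0,0,0]},{"travel":[0,0,0],"turn":[0,0,0]}]'

```text
time_s: 31.02
tool_pos: [0.3741, -0.3467, 0.0872]
orientation: [3.141, 0.0, 0.259]
contact_force: [-3.6, -0.2, 6.7]
opening: 0.0003
grip_force: 3.3
```

>>> send_rows --series '[{"travel":[0,0,0.003],"turn":[0,0,0]},{"travel":[0,0,0],"turn":[0,0,0]}]'

```text
time_s: 31.18
tool_pos: [0.3739, -0.3468, 0.0867]
orientation: [3.142, 0.0, 0.259]
contact_force: [-3.0, 1.7, 9.3]
opening: 0.0006
grip_force: 4.4
```

>>> send_rows --series '[{"travel":[0,0,0.003],"turn":[0,0,0]},{"travel":[0,0,0],"turn":[0,0,0]}]'

```text
time_s: 31.35
tool_pos: [0.3737, -0.3468, 0.0859]
orientation: [3.141, 0.0, 0.259]
contact_force: [-3.4, 0.7, 8.3]
opening: 0.0008
grip_force: 4.0
```

>>> send_rows --series '[{"travel":[0,0,0.003],"turn":[0,0,0]},{"travel":[0,0,0],"turn":[0,0,0]}]'

```text
time_s: 31.52
tool_pos: [0.3736, -0.3469, 0.0853]
orientation: [3.142, 0.001, 0.259]
contact_force: [-3.7, 0.7, 9.3]
opening: 0.0
grip_force: 4.7
```

>>> send_rows --series '[{"travel":[0,0,0.003],"turn":[0,0,0]},{"travel":[0,0,0],"turn":[0,0,0]}]'

```text
time_s: 31.68
tool_pos: [0.3734, -0.3469, 0.0843]
orientation: [3.142, 0.001, 0.258]
contact_force: [-3.2, -0.4, 6.7]
opening: 0.0005
grip_force: 3.3
```

>>> send_rows --series '[{"travel":[0,0,0.003],"turn":[0,0,0]},{"travel":[0,0,0],"turn":[0,0,0]}]'

```text
time_s: 31.85
tool_pos: [0.3732, -0.347, 0.0835]
orientation: [-3.142, 0.001, 0.258]
contact_force: [-3.8, 0.1, 7.7]
opening: 0.0005
grip_force: 3.8
```

>>> send_rows --series '[{"travel":[0,0,0.003],"turn":[0,0,0]},{"travel":[0,0,0],"turn":[0,0,0]}]'

```text
time_s: 32.02
tool_pos: [0.3731, -0.347, 0.0828]
orientation: [-3.142, 0.001, 0.258]
contact_force: [-3.9, -0.2, 8.0]
opening: 0.0006
grip_force: 4.0
```

>>> send_rows --series '[{"travel":[0,0,0.003],"turn":[0,0,0]},{"travel":[0,0,0],"turn":[0,0,0]}]'

```text
time_s: 32.18
tool_pos: [0.3729, -0.3471, 0.082]
orientation: [-3.142, 0.002, 0.258]
contact_force: [-4.0, 0.7, 9.0]
opening: 0.0005
grip_force: 4.0
```

>>> send_rows --series '[{"travel":[0,0,0.003],"turn":[0,0,0]},{"travel":[0,0,0],"turn":[0,0,0]}]'

```text
time_s: 32.35
tool_pos: [0.3734, -0.3469, 0.0809]
orientation: [3.141, 0.001, 0.258]
contact_force: [-2.5, 0.4, 3.6]
opening: 0.0006
grip_force: 1.6
```

>>> send_rows --series '[{"travel":[0,0,0.003],"turn":[0,0,0]},{"travel":[0,0,0],"turn":[0,0,0]}]'

```text
time_s: 32.52
tool_pos: [0.3734, -0.3469, 0.0801]
orientation: [3.141, 0.001, 0.259]
contact_force: [-4.0, -0.2, 5.2]
opening: 0.0002
grip_force: 2.5
```

>>> send_rows --series '[{"travel":[0,0,0.003],"turn":[0,0,0]},{"travel":[0,0,0],"turn":[0,0,0]}]'

```text
time_s: 32.68
tool_pos: [0.3734, -0.347, 0.0793]
orientation: [3.141, 0.002, 0.259]
contact_force: [-4.7, -0.2, 4.7]
opening: 0.0004
grip_force: 2.6
```

>>> send_rows --series '[{"travel":[0,0,0.003],"turn":[0,0,0]},{"travel":[0,0,0],"turn":[0,0,0]}]'

```text
time_s: 32.85
tool_pos: [0.3744, -0.3465, 0.0783]
orientation: [3.142, 0.0, 0.259]
contact_force: [-0.7, -0.5, 1.5]
opening: 0.0004
grip_force: 0.7
```

>>> send_rows --series '[{"travel":[0,0,0.003],"turn":[0,0,0]},{"travel":[0,0,0],"turn":[0,0,0]}]'

```text
time_s: 33.02
tool_pos: [0.3746, -0.3465, 0.0776]
orientation: [3.142, 0.0, 0.26]
contact_force: [-2.1, -0.5, 2.4]
opening: 0.0003
grip_force: 1.4
```

>>> send_rows --series '[{"travel":[0,0,0.003],"turn":[0,0,0]},{"travel":[0,0,0],"turn":[0,0,0]}]'

```text
time_s: 33.18
tool_pos: [0.375, -0.3463, 0.0767]
orientation: [3.142, -0.0, 0.26]
contact_force: [-0.1, -0.8, 1.4]
opening: 0.0005
grip_force: 0.6
```

>>> send_rows --series '[{"travel":[0,0,0.003],"turn":[0,0,0]},{"travel":[0,0,0],"turn":[0,0,0]}]'

```text
time_s: 33.35
tool_pos: [0.375, -0.3462, 0.076]
orientation: [3.142, -0.0, 0.26]
contact_force: [-0.7, -0.4, 1.4]
opening: 0.0004
grip_force: 0.9
```

>>> send_rows --series '[{"travel":[0,0,0.003],"turn":[0,0,0]},{"travel":[0,0,0],"turn":[0,0,0]}]'

```text
time_s: 33.52
tool_pos: [0.375, -0.3462, 0.0754]
orientation: [-3.142, -0.0, 0.26]
contact_force: [-1.1, 1.0, 3.3]
opening: 0.0006
grip_force: 1.1
```

>>> send_rows --series '[{"travel":[0,0,0.003],"turn":[0,0,0]},{"travel":[0,0,0],"turn":[0,0,0]}]'

```text
time_s: 33.68
tool_pos: [0.375, -0.3463, 0.075]
orientation: [-3.142, -0.001, 0.26]
contact_force: [-1.8, 0.5, 5.6]
opening: 0.0002
grip_force: 2.5
```

>>> send_rows --series '[{"travel":[0,0,0.003],"turn":[0,0,0]},{"travel":[0,0,0],"turn":[0,0,0]}]'

```text
time_s: 33.85
tool_pos: [0.375, -0.3463, 0.0746]
orientation: [-3.141, -0.001, 0.26]
contact_force: [-1.9, 1.5, 8.9]
opening: 0.0005
grip_force: 4.2
```

>>> send_rows --series '[{"travel":[0,0,0.003],"turn":[0,0,0]},{"travel":[0,0,0],"turn":[0,0,0]}]'

```text
time_s: 34.02
tool_pos: [0.375, -0.3464, 0.0745]
orientation: [-3.141, -0.002, 0.259]
contact_force: [-2.3, 2.2, 13.6]
opening: -0.0
grip_force: 6.6
```

NL has hit its firm stop at 0.0746. Lift well clear and look.

>>> send_rows --series '[{"travel":[0,0,-0.03],"turn":[0,0,0]},{"travel":[0,0,-0.1],"turn":[0,0,0]},{"travel":[0,0,-0.15],"turn":[0,0,0]},{"travel":[0,0,-0.15],"turn":[0,0,0]},{"travel":[0,0,-0.15],"turn":[0,0,0]},{"travel":[0,0,-0.15],"turn":[0,0,0]},{"travel":[0,0,-0.15],"turn":[0,0,0]},{"travel":[0,0,0],"turn":[0,0,0]},{"travel":[0,0,0],"turn":[0,0,0]},{"travel":[0,0,0],"turn":[0,0,0]},{"travel":[0,0,0],"turn":[0,0,0]}]'

```text
time_s: 34.93
tool_pos: [0.3742, -0.3451, 0.2914]
orientation: [-3.138, 0.002, 0.26]
contact_force: [0.5, 0.6, 0.6]
opening: 0.0004
grip_force: 0.0
```

```bash
python3 -c "
from h import *
st();look()
b=read_camera('side')
cv2.imwrite('pics/s4.png',cv2.resize(b[150:290,230:400],None,fx=4,fy=4,interpolation=cv2.INTER_CUBIC))"
```

```text
34.93 q [ 0.191  0.395  0.744  1.722 -0.29   1.142 -0.291] p [ 0.3742 -0.3451  0.2914] rpy [-1.7981e+02  1.1000e-01  1.4890e+01] F [0.47 0.65 0.58]
side 352 201 702.5 (320, 185, 61, 33)
side 279 239 625.0 (261, 224, 40, 36)
side 258 216 494.0 (242, 203, 37, 32)
```

View pics/s4.png

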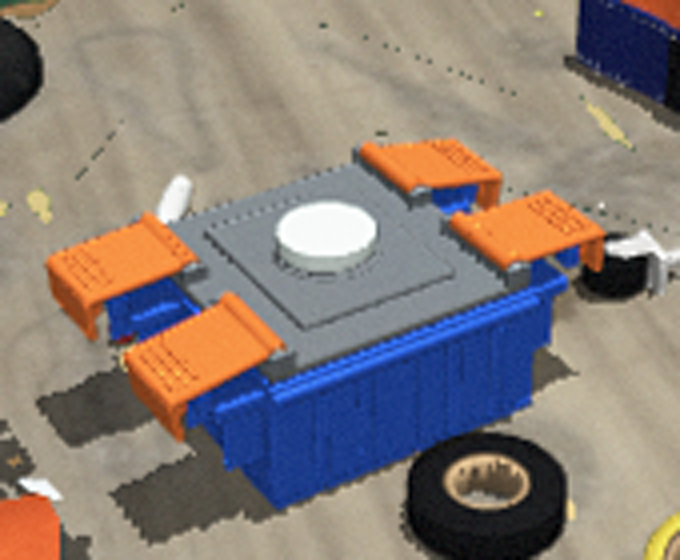

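All four latches are down (crop pixels (120,260), (205,350), (430,165) and (530,230)) and the lid is home. The tape, marker and caster are where they started. Handing in.

```bash
python3 -c "
from workcell import order
print(order.hand_in())"
```

```text
the job is handed in; nothing more can be done
None
```

The case is closed and handed in at about 35 s: the lid is fully home and all four latches are snapped shut in crosswise order (far-left, near-right, far-right, near-left), with the highest wrist force I read about 18 N and the tape roll, marker and caster left in place.

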